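# Load the parts dryer and close it up

## Robot

A 6-joint arm with a two-finger parallel gripper is mounted at the origin on a cart in front of the work surface, level with it; the furniture and walls round the work are solid. World frame = base frame: x ahead of the robot, y to its left, z up, the work surface at z = 0. Lengths are in m, angles in degrees, forces in N, time in s.
With the tool pointing down it reaches from about 0.4 to 0.825 m from the base axis. Payload 7 kg.
Tool frame: the origin (TCP) lies midway between the tips of the shut fingers; the grasp point (between the pads) lies 19 mm behind it (r.hold_point_z is the distance from the TCP to the grasp point, in m); y points along the fingers, z is the direction in which the jaws open and shut, and the axes are right-handed (so a half turn about y gives the same grasp; the last joint's range is limited). The gripper opens to 88 mm and grips with 3 to 60 N. Pads are 19 mm wide; open, the fingers measure 130 mm over their backs; the gripper's body (78 mm by 193 mm) begins 47 mm behind the grasp point.
Start: joints at [88.871, 20.546, 0.682, 0, -70.136, -16.507], TCP at [0.205, 0.643, 0.227] pointing down, gripper open.
Joint ranges: [-176.03, 176.03], [-82.01, 121.73], [-58.28, 71.71], [-173.87, 95.51], [-174.79, -0.11], [-173.66, 173.66]. Speed limits (degrees/s): [136.94, 136.94, 172.46, 180, 180, 180].

## Interface

Orientations are given as [roll, pitch, yaw] about the fixed x, y, z axes, in that order (R = Rz(yaw) Ry(pitch) Rx(roll)).
In Python, from plant import r, imaging gives the robot as it stands.
- The arm moves only by the tool drive_tool, never from a script. Its argument "deltas" is a list of rows, each a list of 6 numbers: the shift along the world's x, y, z in cm, then the turn, a rotation vector about the world's x, y, z in rad. In form: [[tx, ty, tz, rx, ry, rz], ...]. A call has exactly 8 rows; each row is the pose to reach, as a shift and turn from the pose commanded when the call began; what a row does not reach only later rows make up. A row lasts 1/12 s, in which the tool goes at most 41.7 mm and 7.16 degrees, less where a joint would pass 70% of its speed; a pose out of reach is approached as far as the arm can. A call with a gripper value outside its range is refused whole. "claw" is the opening, from 0 (shut) to 1 (fully open), set as the call begins (left out, the last holds). The fingers move at their own pace and stop on an object; "squeeze" is the grip in N (left out, the last holds). Time passes only in rows, so rows that repeat a pose let the fingers close, or fill a call up. It gives the time, the measured TCP pose, the force and the opening at its end, in the units of the state.
- r.get_state(): the state, without advancing time (a new reading comes with each control period).
- imaging.capture(name): name is "scene" or "side" or "wrist"; returns the picture (480x640x3 uint8, red, green, blue); there is no depth.
- imaging.get_calibration(name): a dict with "mtx" (3x3 intrinsics, pixels), "R" (3x3) and "t" (3): a world point X has camera coordinates R X + t; the wrist camera has in their place "T_tool_cam" (4x4, takes a point from camera to tool coordinates, whose origin is the TCP and whose axes are the tool frame's). Camera axes: x right, y down, z forward; pixel columns grow to the right and rows downward; lengths in m; the calibration is good to about 2 mm. A picture is of the moment at which its call begins: read the wrist's pose just before it. get_calibration takes no time and is no camera call.
- r.close_job(): hands the job in, once; it reports no verdict.
Trained networks look in the newest picture that a camera, given by its name, has taken for a name from the list of things; names that differ only in an ending like _2 or _b are one class to them, and where a whole thing is asked for, a point or a joint stands for the part that bears it (a point fixed in the world has none). Each returns a list of dicts, best first, with "score" (0 to 1); they miss things now and then, are a little off and sometimes report something else, mostly with a low value. They report only what shows in the picture. A call takes as long as a camera call. They do not tell look-alikes from the thing itself.
- imaging.search_frame(camera, label): "bbox" ([left, top, right, bottom] in pixels, round what is visible of it).
- imaging.outline_of(camera, label): "region" (480x640 bool, what is visible of it) and "bbox" ([left, top, right, bottom] in pixels, round what is visible of it).
- imaging.landmark_of(camera, label): "position" ([column, row] in pixels: a listed point, or the origin of a listed thing).
The state is a dict: "time_s": time; "joints": joint angles; "qd": joint speeds; "joint_torque": joint torques, N m; "tcp_pos": TCP position; "eef_rot": TCP orientation; "contact_force": force on the tool from outside, world axes, zero at the start; "moment": the same for the moment, N m; "gripper_width": finger opening in m.
Only numpy, scipy, OpenCV 4.12 (cv2) and the standard library are available. Lean on these libraries where they do the work, as an engineer would, in place of code of your own. Each camera call takes 0.05 s, during which the arm holds its last target.

## Task

Pull the dryer's drawer out and stand every loose steel cup from around the dryer in it, upright on the drawer floor (there are two to four). When all are in, push the drawer fully home, then swing the clamp lever all the way down over the drawer front, and then turn the timer knob until its pointer points at the raised index mark on the dial. Leave the V-block and the tape roll where they are.

Things in the scene. Friction and masses are not known exactly. Their poses are not given: they have to be found in the camera images.
- cup_a_centre (a point): Centre, half-way up, of a loose deep-drawn steel cup, open at the top: 64 mm outside diameter, 47 mm high, wall about 3 mm, bottom 3 mm, about 62 g; its z axis points up out of the mouth. Starts upright on the worktop. It can be pinched by the rim from above, one finger inside. None if this cup is absent.
- cup_b_centre (a point): Centre, half-way up, of a loose deep-drawn steel cup, open at the top: 64 mm outside diameter, 47 mm high, wall about 3 mm, bottom 3 mm, about 62 g; its z axis points up out of the mouth. Starts upright on the worktop. It can be pinched by the rim from above, one finger inside. None if this cup is absent.
- cup_c_centre (a point): Centre, half-way up, of a loose deep-drawn steel cup, open at the top: 64 mm outside diameter, 47 mm high, wall about 3 mm, bottom 3 mm, about 62 g; its z axis points up out of the mouth. Starts upright on the worktop. It can be pinched by the rim from above, one finger inside. None if this cup is absent.
- cup_d_centre (a point): Centre, half-way up, of a loose deep-drawn steel cup, open at the top: 64 mm outside diameter, 47 mm high, wall about 3 mm, bottom 3 mm, about 62 g; its z axis points up out of the mouth. Starts upright on the worktop. It can be pinched by the rim from above, one finger inside. None if this cup is absent.
- drawer_floor (a point): Centre of the drawer's floor, 10 mm above the worktop; moves with the drawer. x points into the dryer (away from the robot), y to the left, z up. Inside 150 mm (x) by 200 mm (y): four cups fit two by two. Side and rear walls 4 mm thick stand 34 mm above the floor, the white front panel 57 mm.
- dryer_drawer (a joint): How far the drawer is out, m: 0 fully home, 0.155 fully out (it stops there, the whole inside clear of the dryer). Opens towards the robot, along -x of drawer_floor. Friction about 1.5 N; stays where it is left. Starts 0 to 0.04 out.
- drawer_pull (a point): Grip point of the drawer's pull, 94 mm above the worktop: a flat upright steel tab on the drawer front, 8 mm thick (x of drawer_floor), 60 mm wide (y); its top is 10 mm above this point, the dryer's top 24 mm and the front panel's 27 mm below. Pinch it from above to pull or push. The panel's outer face is 6.5 mm in front of this point.
- drawer_clamp (a joint): Angle of the clamp lever on the dryer's top, left side, rad: 0 down, lying level towards the robot, claw over the drawer front; 1.57 would be straight up; range 0 to 1.6. Starts raised at 1.35 to 1.55, standing up to 220 mm above the worktop: keep clear of it while loading. Friction (0.12 N m) holds it at any angle; push it over and down from behind and above.
- clamp_tip (a point): Root-centre of the rounded free end of the clamp lever's black grip, 126 mm from clamp_hinge; the grip is an 18 mm thick round bar from 88 to 126 mm (ends rounded a further 9 mm) along the lever, the rest a steel arm 14 mm wide, 9 mm thick.
- clamp_hinge (a point): Middle of the lever's hinge, 85 mm above the worktop. The axis is level, along this frame's y (left); x points away from the robot. At joint value a the tip is 126 mm x cos a towards -x and 126 mm x sin a up. A bracket 27 mm wide, 26 mm long, 9 mm above the hinge, stands round it.
- timer_knob (a joint): Timer knob angle, rad; grows clockwise seen from above, range 0 to 2.4; starts 0 to 0.25. At 0 the pointer points to the right (along -y of clamp_hinge's frame), at 1.57 towards the robot (-x). Friction (0.05 N m) holds it where it is left. The index mark always lies at a value of 0.9 to 1.65.
- timer_axis (a point): Point on the knob's vertical axis, 100 mm above the worktop. The knob has a black bar grip, 44 mm long (along the pointer), 12 mm thick, from 19 mm below to 11 mm above this point, on a round skirt 44 mm across. A white line on its top runs from the axis to the pointer end.
- timer_pointer (a point): Tip of the knob's pointer, 33 mm from the axis; turns with the knob.
- index_mark (a point): Inner end of the raised dark index mark (a block 11 x 8 mm, 4 mm high) on the aluminium dial disc under the knob, 33 mm from the knob's axis; the pointer tip is at this point, seen from above, when the timer is set. Its frame's x axis points from the knob axis to the mark. The disc is fixed; thin lines round it are plain graduations.
- dryer_top (a point): Centre of the top of the dryer, a grey box fixed to the worktop, 165 mm deep (x), 230 mm wide (y), 70 mm high; x points away from the robot, y left. Its front opening ends 52 mm above the drawer floor, so only upright, unstacked cups pass. On its top stand the clamp lever (left) and the timer knob (right).
- v_block_centre (a point): Centre, half-way up, of a steel V-block, 62 x 57 x 35 mm, a bystander.
- tape_roll_centre (a point): Centre, half-way up, of a roll of masking tape lying flat, 67 mm across, 24 mm high, a bystander.
Mind the look-alikes: they are no part of the job. What is shaped like the part that bears cup_c_centre but green is not meant.

How it is judged:
By the outcome, as a careful person would: the job done as asked, in the order asked, and still so for the second after the job is handed in, with the robot touching nothing.
Of cup_a, cup_b, cup_c, cup_d only 2 to 4 are there at a start; the rules pass over those that are not, and their reading is None.
At some moment in a run one of cup_a, cup_b, cup_c, cup_d may be knocked a few centimetres aside while the robot is not near it.
It also fails if it takes over 210 s, if anything falls off the work surface, if the arm or the gripper's body presses on something with over 40 N, if the wrist force passes 120 N, or if a joint passes its speed limit or range.

## Working session

There is one attempt and no reset: what is moved stays moved. The work goes in short steps, Python scripts to look and compute and a tool call to move; the robot and the scene stay as the last step left them, time stands still between calls to the robot, and variables do not carry over. Pictures are saved under pics/ and viewed, and the job is handed in when it is done.

Besides the shell and the picture viewer there is one more tool, called by a JSON object that holds its "op" and its "data", one argument or row to a line. drive_tool: Moves the arm, as the interface text tells. Its arguments: {"type":"object","properties":{"deltas":{"type":"array"},"claw":{"type":"number"},"squeeze":{"type":"number"}},"required":["deltas"]}

```bash
ls; mkdir -p pics
cat > h.py <<'E'
import numpy as np, cv2
from plant import r, imaging
def snap(cam,name):
    im=imaging.capture(cam); cv2.imwrite(f'pics/{name}.png',im[:,:,::-1]); return im
E
python3 - <<'E'
from h import *
s=r.get_state(); print(s)
for c in ['scene','side','wrist']:
    snap(c,c+'0'); print(c,imaging.get_calibration(c))
E
```

```text
pics
{'time_s': 0.0, 'joints': array([ 8.88704247e+01,  2.05899327e+01,  6.35313928e-01, -1.96591557e-02,
       -7.01363399e+01, -1.65088487e+01]), 'qd': array([ 0.00774202,  0.01111017, -0.05809842, -0.00372752, -0.03026442,
        0.0688846 ]), 'joint_torque': array([-1.03976232e-03, -5.82718384e+01,  2.93053150e+01,  6.99693024e+00,
        6.76166557e-03, -1.65766774e-04]), 'tcp_pos': array([0.20438975, 0.64280901, 0.2256528 ]), 'eef_rot': array([-8.99075390e+01,  8.13030578e-03,  1.62354888e+02]), 'contact_force': array([ 0.16624102, -0.64018892, -0.40443492]), 'moment': array([-0.00388237, -0.03938136,  0.03730828]), 'gripper_width': 0.08775203695346417}
scene {'mtx': array([[595.45767046,   0.        , 320.97636827],
       [  0.        , 595.45767046, 226.13362061],
       [  0.        ,   0.        ,   1.        ]]), 'R': array([[ 0.46842343, -0.88332412,  0.01783206],
       [-0.61314622, -0.33954828, -0.71327322],
       [ 0.63610628,  0.32318023, -0.70065922]]), 't': array([-0.0462517 ,  0.48649456,  0.8264098 ])}
side {'mtx': array([[516.68018585,   0.        , 312.4598581 ],
       [  0.        , 516.68018585, 233.03266218],
       [  0.        ,   0.        ,   1.        ]]), 'R': array([[ 0.66664143, -0.74521479, -0.01562432],
       [-0.41398248, -0.35273928, -0.83916239],
       [ 0.61984491,  0.56588861, -0.54365648]]), 't': array([-0.16415669,  0.38348982,  0.67789846])}
wrist {'mtx': array([[362.43724598,   0.        , 317.16129483],
       [  0.        , 362.43724598, 241.16811295],
       [  0.        ,   0.        ,   1.        ]]), 'T_tool_cam': array([[-1.42761961e-04,  9.65368469e-01,  2.60890206e-01,
        -7.12823214e-02],
       [ 1.09161168e-04, -2.60890192e-01,  9.65368477e-01,
        -1.58237406e-01],
       [ 9.99999984e-01,  1.66296976e-04, -6.81355544e-05,
        -7.03139096e-04],
       [ 0.00000000e+00,  0.00000000e+00,  0.00000000e+00,
         1.00000000e+00]])}
```

View pics/scene0.png

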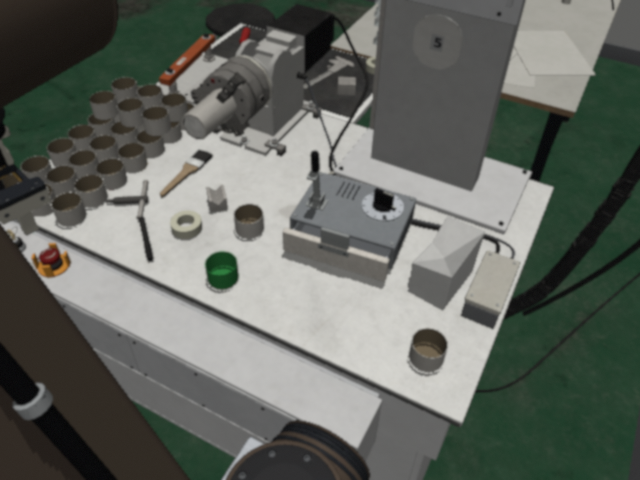

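View pics/side0.png

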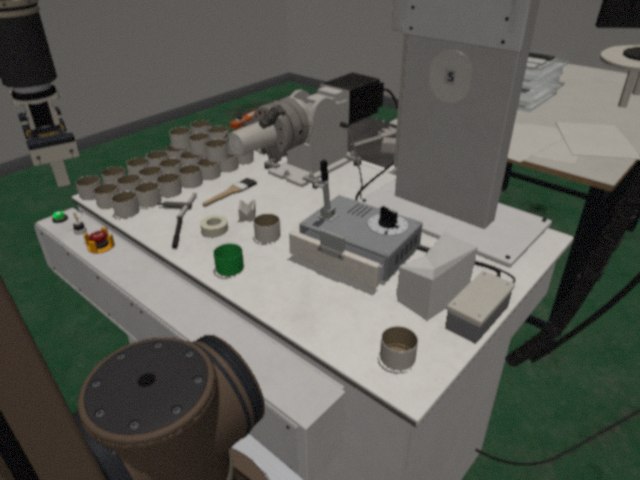

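View pics/wrist0.png

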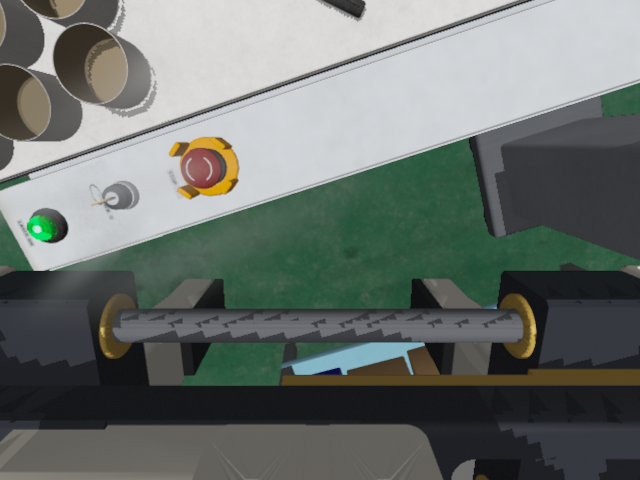

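The pictures show two loose steel cups (scene ≈(248,221) and (428,350)), a green look-alike (222,268), the stock of cups far left, and the dryer near (345,225). I'll run the networks next.

```bash
cat >> h.py <<'E'
def ray(cam,px,st=None):
    c=imaging.get_calibration(cam); K=c['mtx']
    d=np.linalg.inv(K)@np.array([px[0],px[1],1.])
    if cam=='wrist':
        from scipy.spatial.transform import Rotation as Ro
        st=st or r.get_state(); Rt=Ro.from_euler('xyz',st['eef_rot'],degrees=True).as_matrix()
        T=c['T_tool_cam']; return Rt@T[:3,3]+st['tcp_pos'], Rt@T[:3,:3]@d
    return -c['R'].T@c['t'], c['R'].T@d
def onz(cam,px,z,st=None):
    o,d=ray(cam,px,st); return o+d*(z-o[2])/d[2]
def tri(rays):
    A=np.zeros((3,3));b=np.zeros(3)
    for o,d in rays:
        d=d/np.linalg.norm(d);P=np.eye(3)-np.outer(d,d);A+=P;b+=P@o
    x=np.linalg.solve(A,b)
    res=[np.linalg.norm((np.eye(3)-np.outer(d,d)/(d@d))@(x-o)) for o,d in rays]
    return x,res
def proj(cam,X,st=None):
    c=imaging.get_calibration(cam);X=np.array(X,float)
    if cam=='wrist':
        from scipy.spatial.transform import Rotation as Ro
        st=st or r.get_state(); Rt=Ro.from_euler('xyz',st['eef_rot'],degrees=True).as_matrix()
        T=c['T_tool_cam'];p=T[:3,:3].T@(Rt.T@(X-st['tcp_pos'])-T[:3,3])
    else: p=c['R']@X+c['t']
    p=c['mtx']@p; return p[:2]/p[2]
E
python3 - <<'E'
from h import *
Z={'cup_a_centre':.0235,'drawer_floor':.01,'drawer_pull':.094,'clamp_tip':None,'clamp_hinge':.085,'timer_axis':.1,'timer_pointer':None,'index_mark':None,'dryer_top':.07,'v_block_centre':.0175,'tape_roll_centre':.012}
for n,z in Z.items():
    R={}
    for c in ['scene','side']:
        L=imaging.landmark_of(c,n)
        R[c]=[l for l in L if l['score']>.3][:8]
        for l in R[c]:
            print(n,c,round(l['score'],2),np.round(l['position'],1), np.round(onz(c,l['position'],z),3) if z else '')
    if R['scene'] and R['side']:
        print('   tri',*[np.round(v,4) for v in tri([ray(c,R[c][0]['position']) for c in R])])
print(r.get_state()['time_s'])
E
```

```text
cup_a_centre scene 0.83 [430.1 347.8] [ 0.434 -0.044  0.023]
cup_a_centre side 0.6 [397.9 345.6] [ 0.431 -0.037  0.023]
cup_a_centre side 0.59 [388.  227.8] [0.74  0.199 0.023]
   tri [ 0.4201 -0.0453  0.039 ] [0.0022 0.0022]
drawer_floor scene 0.64 [346.8 237.2] [0.624 0.215 0.01 ]
drawer_floor side 0.7 [354.5 251.1] [0.627 0.211 0.01 ]
   tri [0.6338 0.2184 0.0014] [0.002 0.002]
drawer_pull scene 0.64 [332.9 234.8] [0.54  0.209 0.094]
drawer_pull side 0.92 [329.4 237.3] [0.536 0.21  0.094]
   tri [0.5378 0.2096 0.0943] [0.0018 0.0018]
clamp_tip scene 0.6 [314.7 154.3] 
clamp_tip side 0.85 [325.9 161.5] 
   tri [0.6182 0.2918 0.2111] [0.0022 0.0022]
clamp_hinge scene 0.87 [317.4 195.5] [0.637 0.296 0.085]
clamp_hinge side 0.76 [325.5 208.6] [0.632 0.303 0.085]
   tri [0.62   0.2893 0.098 ] [0.0032 0.0032]
timer_axis scene 0.74 [384.4 193.8] [0.695 0.167 0.1  ]
timer_axis scene 0.35 [354.8 203.1] [0.639 0.209 0.1  ]
timer_axis side 0.95 [388.5 212.2] [0.691 0.169 0.1  ]
timer_axis side 0.42 [324.9 161.2] [0.802 0.45  0.1  ]
   tri [0.6895 0.1666 0.1031] [0.0019 0.0019]
timer_pointer 
[... 177 characters left out ...]
6.9] [0.657 0.22  0.07 ]
dryer_top scene 0.46 [396.3 210.8] [0.69  0.135 0.07 ]
dryer_top side 0.68 [389.2 229.3] [0.674 0.153 0.07 ]
dryer_top side 0.57 [362.7 220.1] [0.667 0.221 0.07 ]
   tri [ 0.8162  0.267  -0.0603] [0.0241 0.0241]
v_block_centre scene 0.92 [218.6 197.7] [0.588 0.524 0.018]
v_block_centre side 0.85 [248.5 209.7] [0.588 0.526 0.017]
   tri [0.5849 0.5219 0.0208] [0.0006 0.0006]
tape_roll_centre scene 0.93 [185.9 222.9] [0.49  0.543 0.012]
tape_roll_centre side 0.95 [215.3 226.5] [0.485 0.535 0.012]
tape_roll_centre side 0.63 [352.2 252.2] [0.617 0.211 0.012]
tape_roll_centre side 0.33 [326.3 211.6] [0.717 0.373 0.012]
   tri [ 0.4986  0.5526 -0.0008] [0.0012 0.0012]
1.25
```

{"op": "drive_tool", "data": {
  "deltas": [
    [2.5,-3,2,0,0,0.05],
    [5,-6,4,0,0,0.1],
    [7.5,-10,6,0,0,0.15],
    [10,-13,8,0,0,0.2],
    [12.5,-16.5,9,0,0,0.25],
    [15,-20,9,0,0,0.3],
    [17.5,-23,9,0,0,0.35],
    [20,-26,9,0,0,0.4]
  ]
}}

```text
time_s: 1.92
tcp_pos: [0.3965, 0.3923, 0.3175]
eef_rot: [-90.1, 0.1, -174.5]
contact_force: [1.1, -0.2, 0.4]
gripper_width: 0.0877
```

{"op": "drive_tool", "data": {
  "deltas": [
    [2.5,-2.5,0,0,0,0],
    [5,-5,0,0,0,0],
    [7.5,-8,0,0,0,0],
    [10,-11,0,0,0,0],
    [12,-13,0,0,0,0],
    [12,-13,0,0,0,0],
    [12,-13,0,0,0,0],
    [12,-13,0,0,0,0]
  ]
}}

```text
time_s: 2.58
tcp_pos: [0.5158, 0.2637, 0.3164]
eef_rot: [-90.0, -0.0, -174.8]
contact_force: [-0.1, 1.7, 0.1]
gripper_width: 0.0876
```

Run:
```python
from h import *
s=r.get_state(); print(s['tcp_pos'],s['eef_rot'],s['joints'])
snap('wrist','w1')
for n in ['cup_a_centre','drawer_floor','drawer_pull','clamp_tip','clamp_hinge','timer_axis','timer_pointer','index_mark','dryer_top']:
    for l in imaging.landmark_of('wrist',n):
        if l['score']>.3: print(n,round(l['score'],2),np.round(l['position'],1))
```

```text
[0.51576706 0.26374655 0.31635808] [-9.00035012e+01 -1.09156617e-02 -1.74765655e+02] [ 4.64121552e+01  8.96025349e+00 -3.32274779e+00 -1.00519939e-02
 -7.77229096e+01  4.88243274e+01]
cup_a_centre 0.7 [371.4  74.9]
drawer_pull 0.75 [372.4 191.9]
clamp_tip 0.92 [290.5  96.6]
clamp_tip 0.7 [438.3  79.6]
clamp_hinge 0.69 [297.   94.9]
timer_axis 0.82 [439.6  37.9]
timer_pointer 0.56 [462.2  49.2]
index_mark 0.76 [436.6  82.3]
dryer_top 0.95 [372.3  73.8]
```

View pics/w1.png

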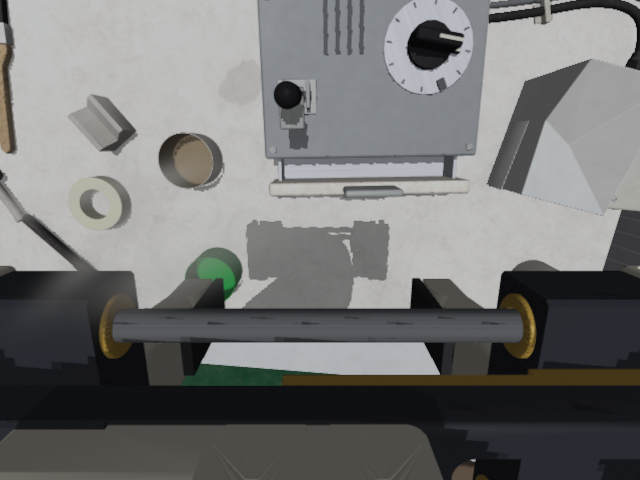

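Run:
```python
from h import *
for n,p,z in [('FL top',(266,157),.07),('FR top',(477,155),.07),('panelL',(271,184),.067),('panelR',(468,180),.067),('pull',(372.4,189),.104),('pullL',(345,191),.104),('pullR',(402,191),.104),('hinge',(297,94.9),.085),('knob',(432,45),.111),('ptr',(462,38),.111),('mark',(441,86),.075),('cup rim',(191,160),.047),('blk',(604,212),0)]:
    print(n,np.round(onz('wrist',p,z),4))
```

```text
FL top [0.5672 0.3252 0.07  ]
FR top [0.5906 0.097  0.07  ]
panelL [0.5381 0.3184 0.067 ]
panelR [0.5629 0.1    0.067 ]
pull [0.5471 0.2108 0.104 ]
pullL [0.5425 0.2384 0.104 ]
pullR [0.5479 0.1804 0.104 ]
hinge [0.6315 0.2956 0.085 ]
knob [0.682  0.1753 0.111 ]
ptr [0.6902 0.1494 0.111 ]
mark [0.6548 0.1501 0.075 ]
cup rim [0.5546 0.4142 0.047 ]
blk [ 0.5343 -0.1162  0.    ]
```

{"op": "drive_tool", "data": {
  "deltas": [
    [2,-2,0,0,0,0],
    [4,-4,0,0,0,0],
    [6,-6,0,0,0,0],
    [8,-8,0,0,0,0],
    [10,-9,0,0,0,0],
    [12,-9,0,0,0,0],
    [12,-9,0,0,0,0],
    [12,-9,0,0,0,0]
  ]
}}

```text
time_s: 3.75
tcp_pos: [0.6362, 0.1735, 0.3154]
eef_rot: [-90.0, -0.1, -174.8]
contact_force: [0.5, -0.3, -1.2]
gripper_width: 0.0876
```

Run:
```python
from h import *
s=r.get_state(); print(s['tcp_pos'],s['eef_rot'],s['joints'])
snap('wrist','w2')
for n in ['cup_a_centre','drawer_pull','clamp_tip','clamp_hinge','timer_axis','timer_pointer','index_mark','dryer_top']:
    for l in imaging.landmark_of('wrist',n):
        if l['score']>.3: print(n,round(l['score'],2),np.round(l['position'],1))
```

```text
[0.63624781 0.17350391 0.31535615] [-8.99686118e+01 -8.35280490e-02 -1.74788917e+02] [ 3.21556240e+01  1.69214403e+01  6.86865840e+00 -1.00191566e-02
 -8.00359018e+01  6.30572233e+01]
cup_a_centre 0.64 [274.8 292.9]
drawer_pull 0.72 [278.6 291.4]
clamp_tip 0.94 [159.  253.3]
clamp_hinge 0.88 [205.6 203.6]
timer_axis 0.8 [328.1 159.2]
timer_pointer 0.97 [358.8 166.9]
index_mark 0.68 [336.4 188.4]
dryer_top 0.64 [326.8 160.7]
```

View pics/w2.png

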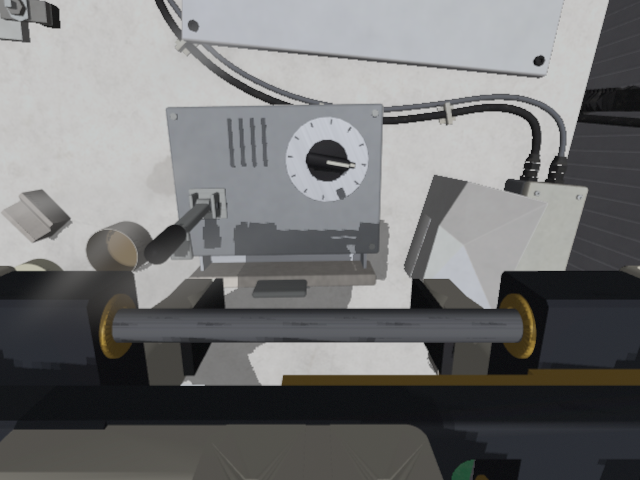

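```bash
python3 - <<'E'
from h import *
P={k:onz('wrist',p,.07) for k,p in dict(BL=(167,108),BR=(383,104),FR=(380,257),FL=(180,258)).items()}
for k in P: print(k,np.round(P[k],4))
print('yaw',[np.degrees(np.arctan2(v[1],v[0])) for v in (P['BL']-P['FL'],P['BR']-P['FR'])],[np.degrees(np.arctan2(-v[0],v[1])) for v in (P['BL']-P['BR'],P['FL']-P['FR'])],sum(P.values())/4)
for n,p,z in [('knobA',(327,160),.111),('hinge',(208,203),.085),('pull top',(280,288),.104),('ptr',(354,166),.111),('ptrlm',(358.8,166.9),.08),('mark',(341,194),.074),('markin',(338,187),.074),('mark lm',(336.4,188.4),.074),('disc',(328,159),.072)]:
    print(n,np.round(onz('wrist',p,z),4))
E
python3 -c "
import cv2;im=cv2.imread('pics/w2.png');cv2.imwrite('pics/w2k.png',cv2.resize(im[100:215,270:390],None,fx=5,fy=5,interpolation=2))"
```

```text
BL [0.7277 0.342  0.07  ]
BR [0.7528 0.1159 0.07  ]
FR [0.5855 0.0959 0.07  ]
FL [0.5624 0.3292 0.07  ]
yaw [np.float64(4.416428202216843), np.float64(6.838851919952127)] [np.float64(6.320188147122597), np.float64(5.637563143036182)] [0.65709453 0.22074085 0.07      ]
knobA [0.6918 0.17   0.111 ]
hinge [0.6334 0.2931 0.085 ]
pull top [0.55   0.2075 0.104 ]
ptr [0.6885 0.1429 0.111 ]
ptrlm [0.6865 0.1345 0.08  ]
mark [0.6551 0.1498 0.074 ]
markin [0.6625 0.1539 0.074 ]
mark lm [0.6608 0.1555 0.074 ]
disc [0.6914 0.1678 0.072 ]
```

View pics/w2k.png

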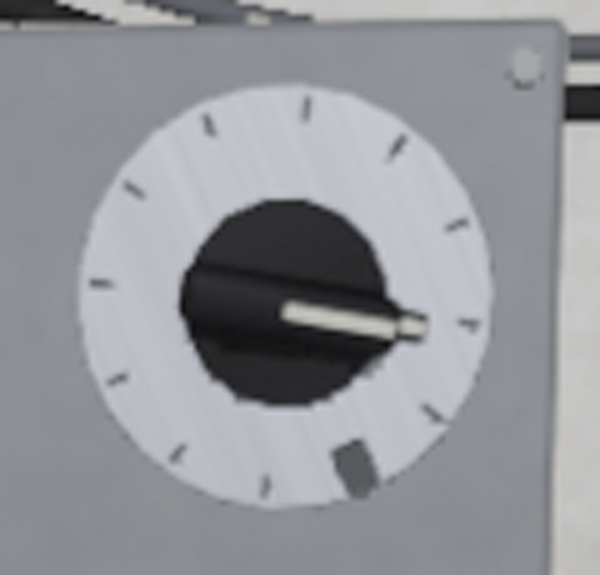

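Two loose cups: A, scene (428,350), world ≈(0.43,-0.04), and B, scene (248,221), world ≈(0.555,0.414). Both are steel, while (222,268) is green and so excluded. Dryer centre ≈(0.657,0.221), yaw ≈5.9°, drawer a little out. I'm going to the pull now.

{"op": "drive_tool", "data": {
  "claw": 0.4,
  "deltas": [
    [-1,0.5,0,0,0,-0.12],
    [-3,1,0,0,0,-0.24],
    [-4.5,1.5,0,0,0,-0.36],
    [-6,2,0,0,0,-0.48],
    [-7.5,2.5,0,0,0,-0.6],
    [-9,3,0,0,0,-0.72],
    [-9.5,3.5,0,0,0,-0.84],
    [-9.5,3.5,0,0,0,-0.96]
  ]
}}

```text
time_s: 4.87
tcp_pos: [0.5396, 0.2096, 0.3172]
eef_rot: [-90.1, -0.0, 130.0]
contact_force: [0.2, -0.6, 0.3]
gripper_width: 0.0398
```

{"op": "drive_tool", "data": {
  "deltas": [
    [0,0,-1.5,0,0,-0.12],
    [0,0,-3,0,0,-0.24],
    [0,0,-5,0,0,-0.36],
    [0,0,-7,0,0,-0.48],
    [0,0,-9,0,0,-0.6],
    [0,0,-11,0,0,-0.6],
    [0,0,-13,0,0,-0.6],
    [0,0,-13,0,0,-0.6]
  ]
}}

```text
time_s: 5.53
tcp_pos: [0.5386, 0.2078, 0.1826]
eef_rot: [-89.7, 0.1, 95.9]
contact_force: [-0.0, -0.7, -1.4]
gripper_width: 0.0354
```

Run:
```python
from h import *
s=r.get_state(); print(s['tcp_pos'],s['eef_rot'],s['joints'])
snap('wrist','w3');snap('side','s3')
for l in imaging.landmark_of('wrist','drawer_pull')+imaging.landmark_of('side','drawer_pull'): print(l)
print(proj('side',s['tcp_pos']))
```

```text
[0.53858793 0.20780381 0.18263216] [-89.67957375   0.1302676   95.87474973] [ 40.45139624  13.50619161 -15.2242183   -0.08478618 -61.60737256
 -34.53647414]
{'position': [310.3, 246.8], 'score': 0.93}
{'position': [330.9, 235.8], 'score': 0.77}
{'position': [399.1, 345.7], 'score': 0.39}
[331.10788682 199.90898834]
```

View pics/w3.png

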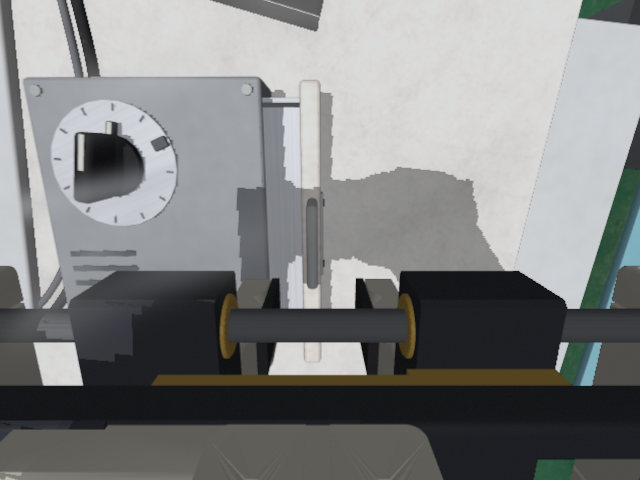

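View pics/s3.png

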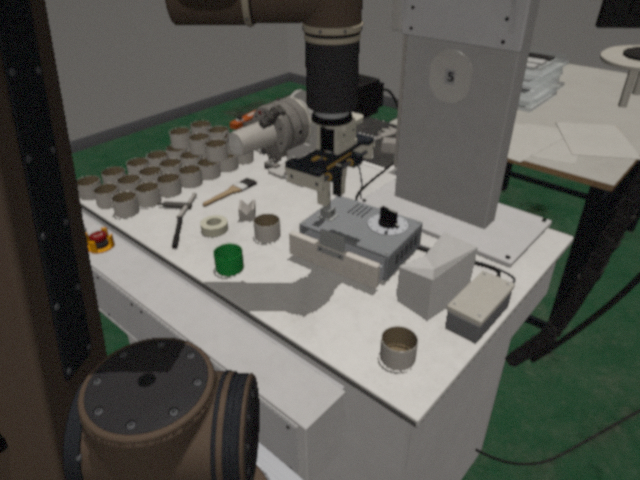

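Run:
```python
from h import *
for p in [(312,200),(312,246),(312,288)]: print(onz('wrist',p,.104))
```

```text
[0.54999859 0.17702962 0.104     ]
[0.54679464 0.20899888 0.104     ]
[0.54367004 0.24017641 0.104     ]
```

Run:
```python
from h import *
s=r.get_state();print(s['tcp_pos'],s['eef_rot'],s['time_s']); snap('wrist','w4'); print(imaging.landmark_of('wrist','drawer_pull')); s=r.get_state();print(s['tcp_pos'],s['eef_rot'],s['time_s'])
```

```text
[0.54157788 0.2093336  0.18804491] [-9.01153354e+01 -4.04642712e-02  9.59282510e+01] 5.7333
[{'position': [126.3, 118.2], 'score': 0.72}, {'position': [314.6, 242.9], 'score': 0.68}, {'position': [158.2, 146.2], 'score': 0.47}]
[0.54148025 0.20935039 0.18805429] [-9.01261369e+01 -6.67855538e-02  9.59150223e+01] 5.8333
```

```bash
python3 -c "
import cv2;im=cv2.imread('pics/w4.png');cv2.imwrite('pics/w4k.png',cv2.resize(im[180:300,240:400],None,fx=5,fy=5,interpolation=2))"
```

```text
(no output)
```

View pics/w4k.png

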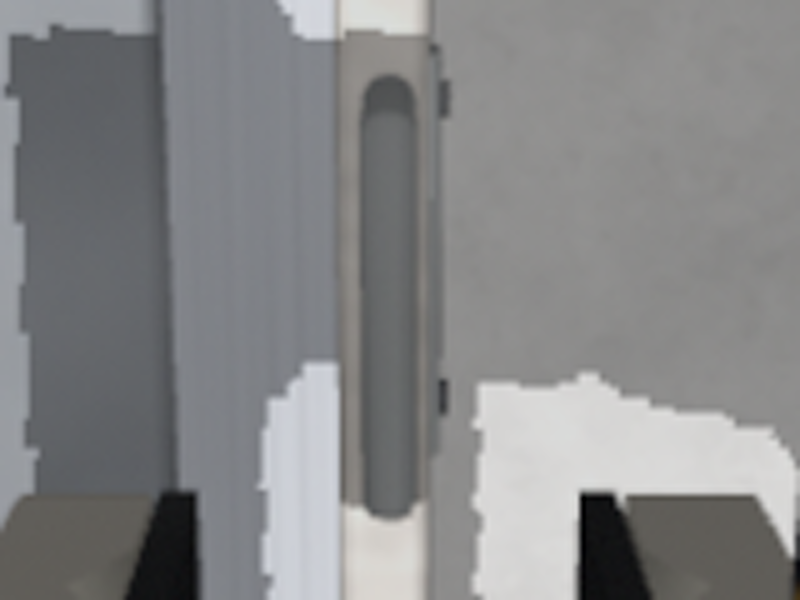

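The pull sits at column 317.6, centred between the fingers. Lowering, closing, and then checking the grip.

{"op": "drive_tool", "data": {
  "deltas": [
    [0,0,-2,0,0,0],
    [0,0,-4,0,0,0],
    [0,0,-6,0,0,0],
    [0,0,-8,0,0,0],
    [0,0,-9.5,0,0,0],
    [0,0,-10.7,0,0,0],
    [0,0,-10.7,0,0,0],
    [0,0,-10.7,0,0,0]
  ]
}}

```text
time_s: 6.5
tcp_pos: [0.5411, 0.209, 0.0799]
eef_rot: [-90.0, 0.0, 95.9]
contact_force: [0.7, -0.1, 0.6]
gripper_width: 0.0351
```

{"op": "drive_tool", "data": {
  "claw": 0,
  "squeeze": 20,
  "deltas": [
    [0,0,0,0,0,0],
    [0,0,0,0,0,0],
    [0,0,0,0,0,0],
    [0,0,0,0,0,0],
    [0,0,0,0,0,0],
    [0,0,0,0,0,0],
    [0,0,0,0,0,0],
    [0,0,0,0,0,0]
  ]
}}

```text
time_s: 7.17
tcp_pos: [0.5411, 0.2091, 0.08]
eef_rot: [-90.0, -0.0, 95.9]
contact_force: [-1.7, 0.7, 5.5]
gripper_width: 0.0077
```

{"op": "drive_tool", "data": {
  "deltas": [
    [-1.5,-0.15,0,0,0,0],
    [-3,-0.3,0,0,0,0],
    [-4.5,-0.46,0,0,0,0],
    [-6,-0.62,0,0,0,0],
    [-7.5,-0.77,0,0,0,0],
    [-9,-0.93,0,0,0,0],
    [-10.5,-1.08,0,0,0,0],
    [-11.5,-1.19,0,0,0,0]
  ]
}}

```text
time_s: 7.83
tcp_pos: [0.4254, 0.1967, 0.08]
eef_rot: [-90.1, -0.0, 95.9]
contact_force: [3.1, -3.3, 4.3]
gripper_width: 0.0075
```

{"op": "drive_tool", "data": {
  "deltas": [
    [-0.2,-0.02,0,0,0,0],
    [-0.4,-0.04,0,0,0,0],
    [-0.6,-0.06,0,0,0,0],
    [-0.8,-0.08,0,0,0,0],
    [-1,-0.1,0,0,0,0],
    [-1.2,-0.12,0,0,0,0],
    [-1.2,-0.12,0,0,0,0],
    [-1.2,-0.12,0,0,0,0]
  ]
}}

```text
time_s: 8.5
tcp_pos: [0.4168, 0.1959, 0.08]
eef_rot: [-90.2, 0.0, 96.0]
contact_force: [18.6, -9.1, -3.6]
gripper_width: 0.008
```

{"op": "drive_tool", "data": {
  "claw": 0.5,
  "deltas": [
    [0.4,0.04,0,0,0,0],
    [0.4,0.04,0,0,0,0],
    [0.4,0.04,0,0,0,0],
    [0.4,0.04,2,0,0,0],
    [0.4,0.04,5,0,0,0],
    [0.4,0.04,9,0,0,0],
    [0.4,0.04,13,0,0,0],
    [0.4,0.04,17,0,0,0]
  ]
}}

```text
time_s: 9.17
tcp_pos: [0.417, 0.1959, 0.2511]
eef_rot: [-89.9, 0.0, 95.9]
contact_force: [1.4, 1.5, -0.8]
gripper_width: 0.0436
```

{"op": "drive_tool", "data": {
  "deltas": [
    [0.1,-2,0,0,0,0],
    [0.2,-5,0,0,0,0],
    [0.3,-8,0,0,0,0],
    [0.4,-11,0,0,0,0],
    [0.5,-14,0,0,0,0],
    [0.6,-16,0,0,0,0],
    [0.7,-16,0,0,0,0],
    [0.7,-16,0,0,0,0]
  ]
}}

```text
time_s: 9.83
tcp_pos: [0.4246, 0.0355, 0.2493]
eef_rot: [-90.0, -0.0, 95.8]
contact_force: [0.3, -0.2, 0.4]
gripper_width: 0.0436
```

Run:
```python
from h import *
s=r.get_state();print(s['tcp_pos'],s['eef_rot'],s['joints']); snap('wrist','w5'); print(imaging.landmark_of('wrist','cup_a_centre')); 
for l in imaging.search_frame('wrist','cup_a_centre'):print(l, onz('wrist',[(l['bbox'][0]+l['bbox'][2])/2,(l['bbox'][1]+l['bbox'][3])/2],.047,s))
snap('scene','c5');snap('side','s5')
for c in ['scene','side']:
    for n in ['drawer_floor','drawer_pull']:
        for l in imaging.landmark_of(c,n): print(c,n,l,onz(c,l['position'],.01 if 'floor' in n else .094))
```

```text
[0.42456518 0.03552919 0.24929029] [-8.99861936e+01 -2.08093463e-02  9.57835629e+01] [ 3.15144027e+01 -4.80462674e+00 -2.64324669e+01 -2.66129435e-02
 -6.83755651e+01 -2.57210291e+01]
[{'position': [320.2, 135.2], 'score': 0.78}]
{'bbox': [290.7, 99.3, 355.1, 173.1], 'score': 0.8} [ 0.42809161 -0.04082149  0.047     ]
scene drawer_floor {'position': [324.5, 276.0], 'score': 0.69} [0.50279977 0.20639495 0.01      ]
scene drawer_pull {'position': [307.2, 279.5], 'score': 0.57} [0.41518332 0.19822197 0.094     ]
side drawer_floor {'position': [321.2, 278.7], 'score': 0.81} [0.49995404 0.20185772 0.01      ]
side drawer_pull {'position': [296.1, 264.0], 'score': 0.87} [0.42224566 0.19798616 0.094     ]
```

View pics/w5.png

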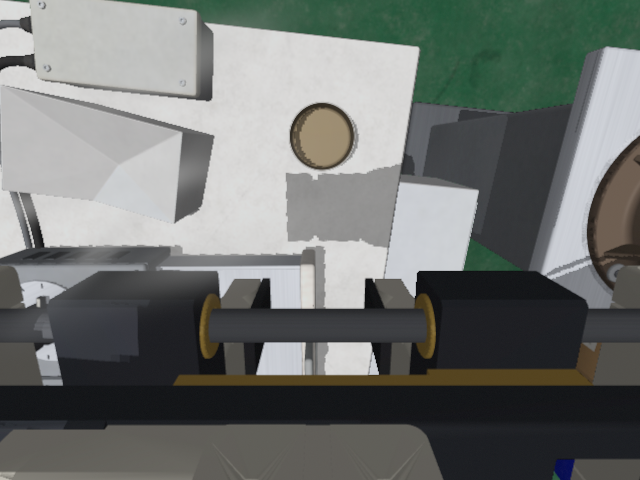

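View pics/c5.png

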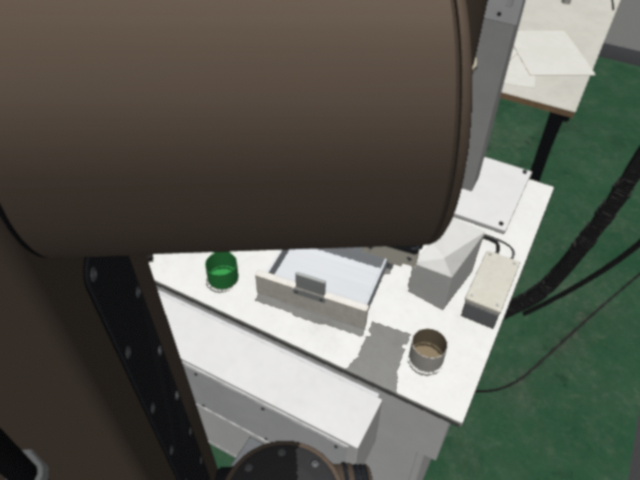

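Cup A, wrist (322,136), is steel with a tan inside, at rim centre ≈(0.428,-0.041). I'll pinch its left rim.

{"op": "drive_tool", "data": {
  "claw": 0.4,
  "deltas": [
    [0,-0.6,0,0,0,0.12],
    [0,-1.2,0,0,0,0.24],
    [0,-1.8,0,0,0,0.36],
    [0,-2.4,0,0,0,0.48],
    [0,-3,0,0,0,0.6],
    [0,-3.6,0,0,0,0.72],
    [0,-4.2,0,0,0,0.84],
    [0,-4.6,0,0,0,0.96]
  ]
}}

```text
time_s: 10.95
tcp_pos: [0.4248, -0.01, 0.2494]
eef_rot: [-90.0, -0.0, 151.3]
contact_force: [-1.3, 0.1, -0.3]
gripper_width: 0.0353
```

{"op": "drive_tool", "data": {
  "deltas": [
    [0,0,-2,0,0,0.12],
    [0,0,-4,0,0,0.24],
    [0,0,-7,0,0,0.36],
    [0,0,-10,0,0,0.48],
    [0,0,-13,0,0,0.6],
    [0,0,-15,0,0,0.61],
    [0,0,-15,0,0,0.61],
    [0,0,-15,0,0,0.61]
  ]
}}

```text
time_s: 11.62
tcp_pos: [0.4244, -0.01, 0.0992]
eef_rot: [-89.9, -0.1, -174.2]
contact_force: [0.4, 0.0, 0.7]
gripper_width: 0.0352
```

Run:
```python
from h import *
s=r.get_state();print(s['tcp_pos'],s['eef_rot'],s['joints']); snap('wrist','w6');snap('side','s6');
```

```text
[ 0.42444433 -0.00999816  0.09917221] [-8.99357562e+01 -1.31714913e-01 -1.74181454e+02] [ 2.55232712e+01  4.34928912e+00 -3.95589711e+01  2.22527174e-02
 -4.62374052e+01  7.02799368e+01]
```

View pics/w6.png

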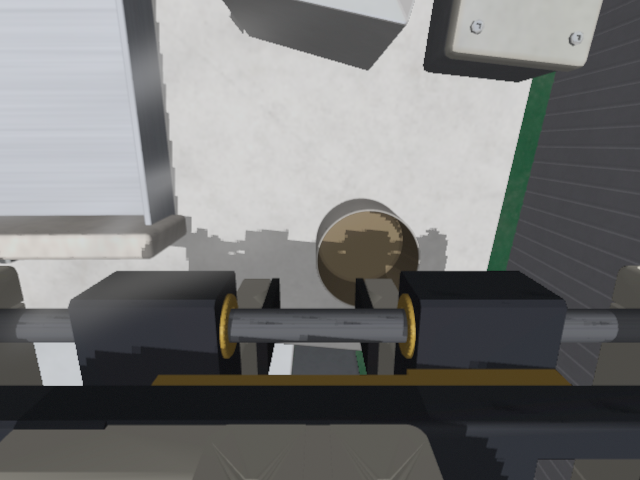

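View pics/s6.png

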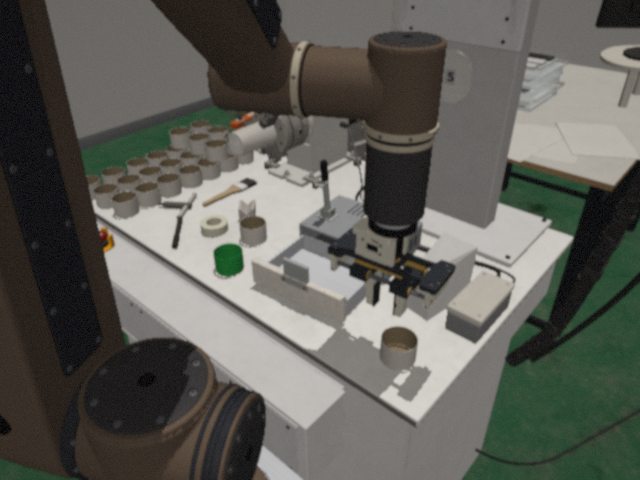

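Run:
```python
from h import *
for p in [(317,256),(418,250),(367,208),(367,256)]: print(onz('wrist',p,.047))
print(proj('wrist',[.428,-.041,.047]))
```

```text
[ 0.4307164  -0.00863208  0.047     ]
[ 0.44081022 -0.06951797  0.047     ]
[ 0.46329599 -0.03502521  0.047     ]
[ 0.43384103 -0.03910496  0.047     ]
[368.74489342 265.29619589]
```

{"op": "drive_tool", "data": {
  "deltas": [
    [0.1,0,-2,0,0,0],
    [0.1,0,-4,0,0,0],
    [0.1,0,-5.5,0,0,0],
    [0.1,0,-6.5,0,0,0],
    [0.1,0,-7.2,0,0,0],
    [0.1,0,-7.7,0,0,0],
    [0.1,0,-7.7,0,0,0],
    [0.1,0,-7.7,0,0,0]
  ]
}}

```text
time_s: 12.38
tcp_pos: [0.4264, -0.0096, 0.0231]
eef_rot: [-90.0, 0.1, -174.1]
contact_force: [-0.3, -0.4, 0.5]
gripper_width: 0.0352
```

{"op": "drive_tool", "data": {
  "claw": 0,
  "squeeze": 20,
  "deltas": [
    [0,0,0,0,0,0],
    [0,0,0,0,0,0],
    [0,0,0,0,0,0],
    [0,0,0,0,0,0],
    [0,0,0,0,0,0],
    [0,0,0,0,0,0],
    [0,0,0,0,0,0],
    [0,0,0,0,0,0]
  ]
}}

```text
time_s: 13.05
tcp_pos: [0.4258, -0.0098, 0.0226]
eef_rot: [-90.0, 0.0, -174.1]
contact_force: [-0.7, -1.2, 4.4]
gripper_width: 0.0039
```

{"op": "drive_tool", "data": {
  "deltas": [
    [0,0,1.5,0,0,0],
    [0,0,4,0,0,0],
    [0,0,7,0,0,0],
    [0,0,10,0,0,0],
    [0,0,13,0,0,0],
    [0.5,1,13,0,0,0],
    [1.5,3,13,0,0,0],
    [2,5,13,0,0,0]
  ]
}}

```text
time_s: 13.72
tcp_pos: [0.4466, 0.0408, 0.153]
eef_rot: [-90.1, 0.1, -174.2]
contact_force: [0.5, -0.3, -0.6]
gripper_width: 0.0036
```

{"op": "drive_tool", "data": {
  "deltas": [
    [1,2,0,0,0,0],
    [2,4,0,0,0,0],
    [3,6,0,0,0,0],
    [4,8,0,0,0,0],
    [5,10.5,0,0,0,0],
    [5.4,13,0,0,0,0],
    [5.4,13.5,0,0,0,0],
    [5.4,13.5,0,0,0,0]
  ]
}}

```text
time_s: 14.38
tcp_pos: [0.4997, 0.1765, 0.1515]
eef_rot: [-90.0, -0.1, -174.1]
contact_force: [0.5, -0.9, -0.8]
gripper_width: 0.0041
```

Run:
```python
from h import *
s=r.get_state();print(s['tcp_pos'],s['eef_rot'],s['joints'],s['gripper_width']); snap('wrist','w7');snap('side','s7');
```

```text
[0.49968661 0.17649231 0.1515194 ] [-8.99710302e+01 -6.09511283e-02 -1.74051365e+02] [ 4.06638261e+01  1.06322596e+01 -2.35517620e+01 -1.31641956e-02
 -5.58825787e+01  5.52922147e+01] 0.004064212273738518
```

View pics/w7.png

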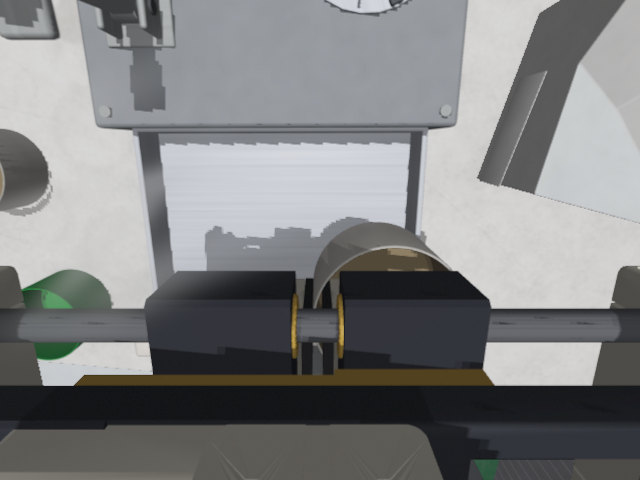

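View pics/s7.png

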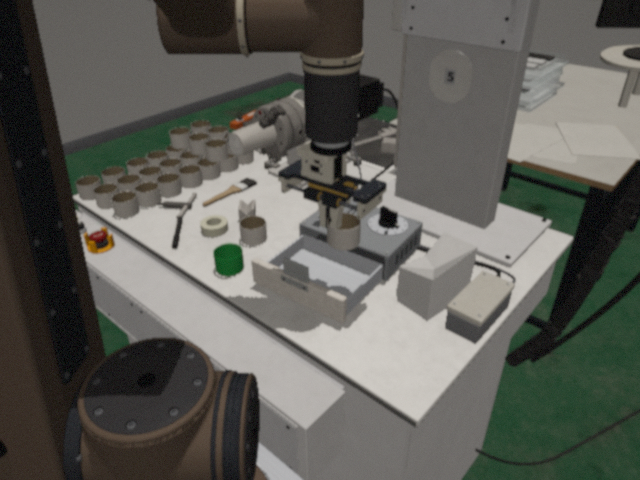

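Run:
```python
from h import *
ex=np.array([.9947,.1028]);ey=np.array([-.1028,.9947]);c=np.array([.657,.2207])
for p,z in [((160,145),.01),((409,145),.01),((137,132),.044),((424,132),.044)]:
    q=onz('wrist',p,z)[:2]; print(q,(q-c)@ex,(q-c)@ey)
t=r.get_state()['tcp_pos'][:2]-c; print(t@ex,t@ey)
t=np.array([.4168,.1959])-c; print(t@ex,t@ey)
```

```text
[0.55576808 0.30706138] -0.09181744215367195 0.09631030764853714
[0.57619413 0.10897165] -0.09186327646285551 -0.1028293448705285
[0.56465414 0.30889824] -0.08278964939693319 0.09722394027441518
[0.58534191 0.1082869 ] -0.08283436789188289 -0.10445085457527602
-0.16175808040817524 -0.02946456497648454
-0.24147638000000005 2.3999999999985188e-05
```

{"op": "drive_tool", "data": {
  "deltas": [
    [0,0.3,-2,0,0,0],
    [0,0.3,-4,0,0,0],
    [0,0.3,-6.5,0,0,0],
    [0,0.3,-9,0,0,0],
    [0,0.3,-10.8,0,0,0],
    [0,0.3,-11.5,0,0,0],
    [0,0.3,-11.8,0,0,0],
    [0,0.3,-11.8,0,0,0]
  ]
}}

```text
time_s: 15.15
tcp_pos: [0.4998, 0.1775, 0.0345]
eef_rot: [-90.0, -0.0, -174.2]
contact_force: [-0.3, -0.1, -0.6]
gripper_width: 0.0035
```

{"op": "drive_tool", "data": {
  "claw": 0.25,
  "deltas": [
    [0,0,0,0,0,0],
    [0,0,0,0,0,0],
    [0,0,0,0,0,0],
    [0,0,0.5,0,0,0],
    [0,0,2,0,0,0],
    [0,0,5,0,0,0],
    [0,0,9,0,0,0],
    [0,0,13,0,0,0]
  ]
}}

```text
time_s: 15.82
tcp_pos: [0.4992, 0.1777, 0.1663]
eef_rot: [-90.0, -0.1, -174.1]
contact_force: [2.2, 1.6, 0.0]
gripper_width: 0.0217
```

{"op": "drive_tool", "data": {
  "deltas": [
    [0,0,3,0,0,0],
    [-0.5,1,6,0,0,0],
    [-1,3,9,0,0,0],
    [-1.5,6,9.5,0,0,0],
    [-2,9,9.5,0,0,0],
    [-2,12,9.5,0,0,0],
    [-2,15,9.5,0,0,0],
    [-2,17,9.5,0,0,0]
  ]
}}

```text
time_s: 16.48
tcp_pos: [0.4795, 0.3505, 0.2604]
eef_rot: [-90.1, 0.1, -174.1]
contact_force: [1.0, -0.0, 0.6]
gripper_width: 0.0222
```

{"op": "drive_tool", "data": {
  "claw": 0.4,
  "deltas": [
    [0,1.5,0,0,0,0],
    [0,3,0,0,0,0],
    [0,4,0,0,0,0],
    [0,4,0,0,0,0],
    [0,4,0,0,0,0],
    [0,4,0,0,0,0],
    [0,4,0,0,0,0],
    [0,4,0,0,0,0]
  ]
}}

```text
time_s: 17.15
tcp_pos: [0.48, 0.3874, 0.2598]
eef_rot: [-90.0, 0.0, -174.2]
contact_force: [-0.1, 0.5, -0.1]
gripper_width: 0.035
```

Run:
```python
from h import *
s=r.get_state();print(s['tcp_pos'],s['eef_rot'],s['joints']); snap('wrist','w8'); 
for l in imaging.landmark_of('wrist','cup_a_centre'):print(l, onz('wrist',l['position'],.0235,s))
for l in imaging.search_frame('wrist','cup_a_centre'):print(l, onz('wrist',[(l['bbox'][0]+l['bbox'][2])/2,(l['bbox'][1]+l['bbox'][3])/2],.0235,s))
snap('scene','c8');snap('side','s8')
```

```text
[0.47995993 0.38744729 0.25975037] [-9.00140774e+01  1.20544801e-02 -1.74187787e+02] [ 5.70287774e+01  1.40145258e+01 -4.17312939e+00  6.09444115e-04
 -7.17938206e+01  3.87832468e+01]
{'position': [541.0, 210.9], 'score': 0.73} [0.50447668 0.14224814 0.0235    ]
{'bbox': [499.4, 178.6, 586.0, 249.9], 'score': 0.73} [0.50099868 0.13939985 0.0235    ]
{'bbox': [242.3, 133.8, 307.1, 197.8], 'score': 0.46} [0.52335008 0.43772243 0.0235    ]
{'bbox': [377.9, 131.7, 612.9, 299.2], 'score': 0.26} [0.49437163 0.19106563 0.0235    ]
```

View pics/w8.png

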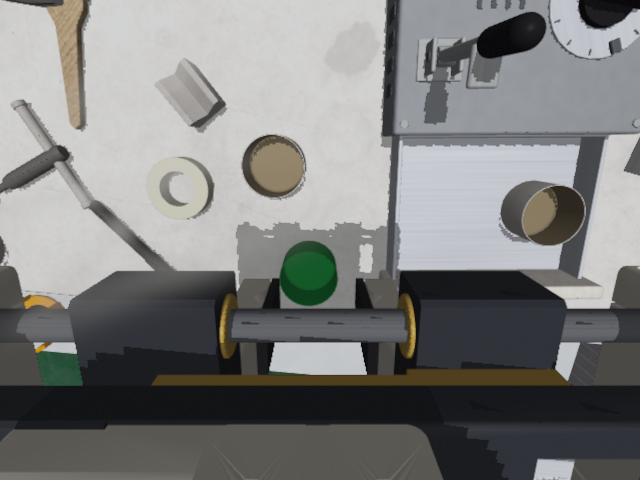

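View pics/s8.png

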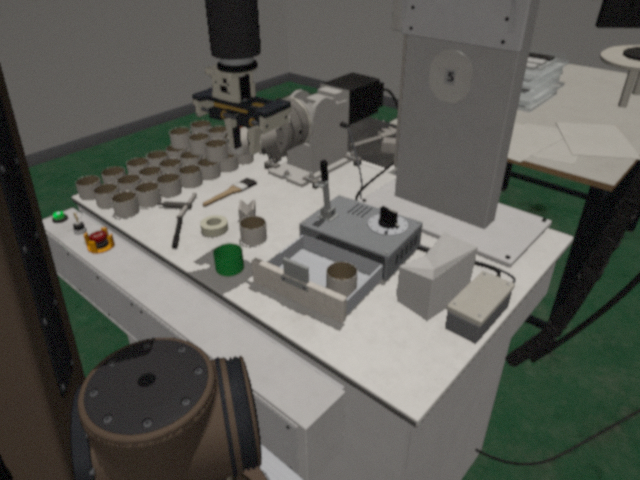

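Cup A stands in the drawer, wrist (541,211). Cup B has been knocked aside and is now at wrist (274,165), with the green look-alike at (308,272). Measuring again.

```bash
python3 - <<'E'
from h import *
s=r.get_state()
print(s['tcp_pos'])
for n,p in dict(L=(243,165),R=(306,165),T=(274,135.5),B=(274,196),G=(308,255),tapeR=(210,190)).items(): print(n,onz('wrist',p,.047 if n!='tapeR' else .024))
E
python3 -c "
import cv2;im=cv2.imread('pics/w8.png');cv2.imwrite('pics/w8k.png',cv2.resize(im[110:310,220:380],None,fx=3,fy=3,interpolation=2))"
```

```text
[0.47986594 0.38791223 0.25960271]
L [0.5224213  0.46729475 0.047     ]
R [0.52886211 0.40443166 0.047     ]
T [0.5539441  0.43837847 0.047     ]
B [0.49449639 0.43414816 0.047     ]
G [0.43502323 0.39342901 0.047     ]
tapeR [0.49042711 0.50606716 0.024     ]
```

View pics/w8k.png

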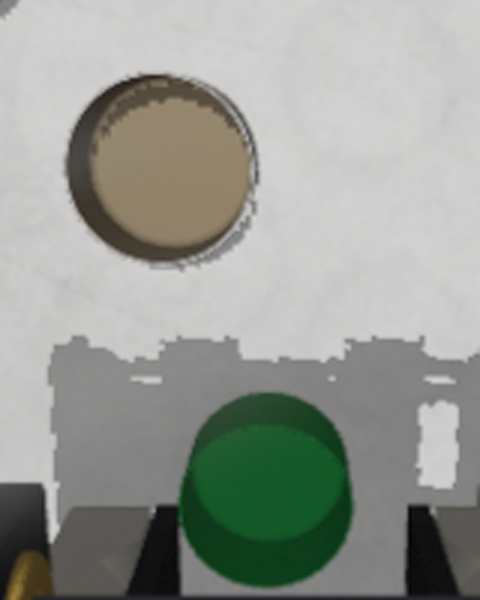

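{"op": "drive_tool", "data": {
  "deltas": [
    [1,0.4,-2,0,0,0],
    [2,0.8,-5,0,0,0],
    [3,1.2,-8,0,0,0],
    [4,1.5,-11,0,0,0],
    [4.8,1.8,-14,0,0,0],
    [4.8,1.8,-16,0,0,0],
    [4.8,1.8,-16,0,0,0],
    [4.8,1.8,-16,0,0,0]
  ]
}}

```text
time_s: 18.07
tcp_pos: [0.5276, 0.4056, 0.0986]
eef_rot: [-89.9, -0.1, -174.1]
contact_force: [0.7, -0.2, -0.0]
gripper_width: 0.0353
```

Run:
```python
from h import *
s=r.get_state();print(s['tcp_pos'],s['eef_rot']); snap('wrist','w9')
print(proj('wrist',[.525,.436,.047],s))
```

```text
[0.52755138 0.40556015 0.09859447] [-8.98756688e+01 -9.19904536e-02 -1.74143834e+02]
[267.15058372 263.53314741]
```

View pics/w9.png

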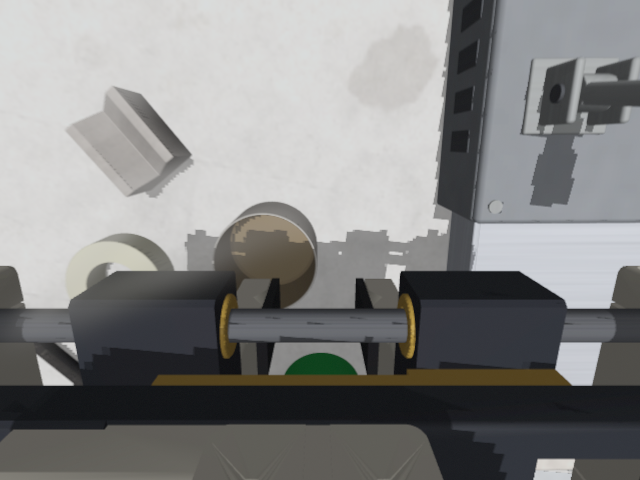

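The rim spans columns 215–317 and its right edge lies midway between the fingers. Descending.

{"op": "drive_tool", "data": {
  "deltas": [
    [0,0,-2,0,0,0],
    [0,0,-4,0,0,0],
    [0,0,-5.5,0,0,0],
    [0,0,-6.5,0,0,0],
    [0,0,-7.2,0,0,0],
    [0,0,-7.6,0,0,0],
    [0,0,-7.6,0,0,0],
    [0,0,-7.6,0,0,0]
  ]
}}

```text
time_s: 18.78
tcp_pos: [0.5282, 0.4066, 0.0244]
eef_rot: [-90.0, 0.1, -174.1]
contact_force: [0.2, -0.3, 0.6]
gripper_width: 0.0351
```

{"op": "drive_tool", "data": {
  "claw": 0,
  "deltas": [
    [0,0,0,0,0,0],
    [0,0,0,0,0,0],
    [0,0,0,0,0,0],
    [0,0,0,0,0,0],
    [0,0,0,0,0,0],
    [0,0,0,0,0,0],
    [0,0,0,0,0,0],
    [0,0,0,0,0,0]
  ]
}}

```text
time_s: 19.45
tcp_pos: [0.5279, 0.4063, 0.0236]
eef_rot: [-90.0, 0.0, -174.1]
contact_force: [0.4, 0.1, 0.2]
gripper_width: 0.0028
```

{"op": "drive_tool", "data": {
  "deltas": [
    [0,0,1.5,0,0,0],
    [0,0,4,0,0,0],
    [0,0,7,0,0,0],
    [0,0,10,0,0,0],
    [-0.5,-0.5,13,0,0,0],
    [-1,-2,14,0,0,0],
    [-2,-4,14,0,0,0],
    [-3,-6,14,0,0,0]
  ]
}}

```text
time_s: 20.12
tcp_pos: [0.4976, 0.3459, 0.1642]
eef_rot: [-90.1, 0.1, -174.1]
contact_force: [0.1, 0.5, -0.5]
gripper_width: 0.0028
```

{"op": "drive_tool", "data": {
  "deltas": [
    [0,-2,0,0,0,0],
    [0,-4,0,0,0,0],
    [0,-6,0,0,0,0],
    [0,-8,0,0,0,0],
    [0,-10,0,0,0,0],
    [-0.1,-11.6,0,0,0,0],
    [-0.1,-11.6,0,0,0,0],
    [-0.1,-11.6,0,0,0,0]
  ]
}}

```text
time_s: 20.78
tcp_pos: [0.4972, 0.2288, 0.1636]
eef_rot: [-90.0, 0.0, -174.2]
contact_force: [0.2, 0.0, -0.6]
gripper_width: 0.0031
```

Run:
```python
from h import *
s=r.get_state();print(s['tcp_pos'],s['eef_rot'],s['gripper_width']); snap('wrist','w10')
snap('side','s10')
```

```text
[0.49715685 0.22882423 0.16355363] [-9.00058206e+01  1.14545966e-02 -1.74246180e+02] 0.0031428555414972446
```

View pics/w10.png

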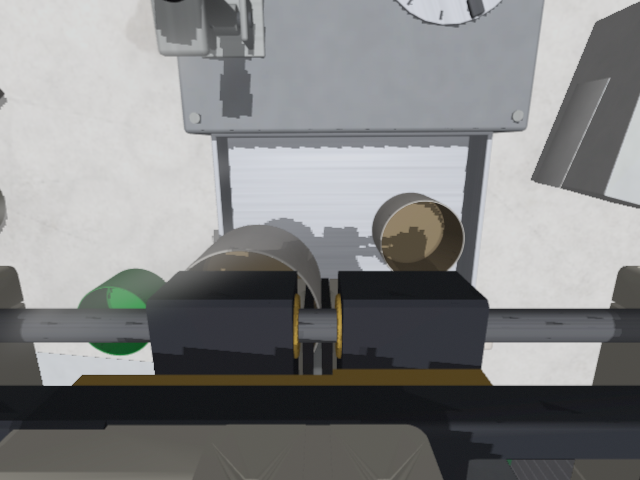

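View pics/s10.png

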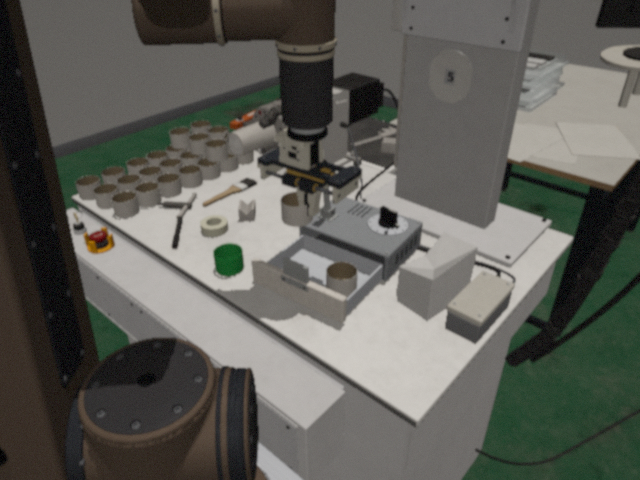

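{"op": "drive_tool", "data": {
  "deltas": [
    [0,0,-2,0,0,0],
    [0,0,-4.5,0,0,0],
    [0,0,-7,0,0,0],
    [0,0,-9.5,0,0,0],
    [0,0,-11.5,0,0,0],
    [0,0,-12.5,0,0,0],
    [0,0,-12.9,0,0,0],
    [0,0,-12.9,0,0,0]
  ]
}}

```text
time_s: 21.55
tcp_pos: [0.4973, 0.2305, 0.0344]
eef_rot: [-89.9, -0.0, -174.1]
contact_force: [0.5, 1.3, 0.1]
gripper_width: 0.0031
```

{"op": "drive_tool", "data": {
  "claw": 0.22,
  "deltas": [
    [0,0,0,0,0,0],
    [0,0,0,0,0,0],
    [0,0,0,0,0,0],
    [0,0,0.5,0,0,0],
    [0,0,2,0,0,0],
    [0,0,5,0,0,0],
    [0,0,9,0,0,0],
    [0,0,13,0,0,0]
  ]
}}

```text
time_s: 22.22
tcp_pos: [0.4962, 0.2296, 0.1661]
eef_rot: [-89.9, -0.1, -174.1]
contact_force: [1.2, 0.6, 0.1]
gripper_width: 0.0192
```

{"op": "drive_tool", "data": {
  "claw": 0.4,
  "deltas": [
    [-1,0,2,0,0,-0.12],
    [-2,0,4,0,0,-0.24],
    [-3,0,5,0,0,-0.36],
    [-4,0,5,0,0,-0.48],
    [-5,0,5,0,0,-0.6],
    [-6,0,5,0,0,-0.72],
    [-7,0,5,0,0,-0.84],
    [-8,0,5,0,0,-0.96]
  ]
}}

```text
time_s: 22.88
tcp_pos: [0.4163, 0.2301, 0.2153]
eef_rot: [-90.1, -0.0, 130.5]
contact_force: [0.1, 0.0, -0.0]
gripper_width: 0.0349
```

{"op": "drive_tool", "data": {
  "deltas": [
    [0,-0.5,0,0,0,-0.12],
    [0,-1,0,0,0,-0.24],
    [0,-1.5,0,0,0,-0.36],
    [0,-2,0,0,0,-0.48],
    [0,-2.5,0,0,0,-0.6],
    [0,-3,0,0,0,-0.61],
    [0,-3.3,0,0,0,-0.61],
    [0,-3.3,0,0,0,-0.61]
  ]
}}

```text
time_s: 23.55
tcp_pos: [0.4168, 0.1967, 0.2149]
eef_rot: [-90.0, -0.0, 96.1]
contact_force: [-0.5, 0.1, -0.1]
gripper_width: 0.0351
```

Run:
```python
from h import *
s=r.get_state();print(s['tcp_pos'],s['eef_rot'],s['joints']); snap('wrist','w11')
snap('scene','c11');snap('side','s11')
for l in imaging.landmark_of('wrist','drawer_pull'): print(l, onz('wrist',l['position'],.094,s))
```

```text
[0.41675052 0.1966865  0.21485665] [-9.00249445e+01 -2.70095054e-02  9.60956206e+01] [ 4.98581746e+01  4.00948612e-01 -2.61850974e+01 -2.52042373e-03
 -6.33772571e+01 -4.37614311e+01]
{'position': [315.1, 235.8], 'score': 0.95} [0.41967844 0.19817115 0.094     ]
```

View pics/w11.png

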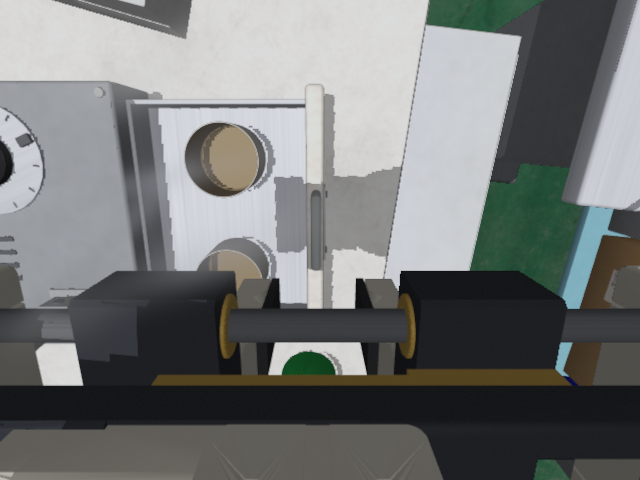

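View pics/s11.png

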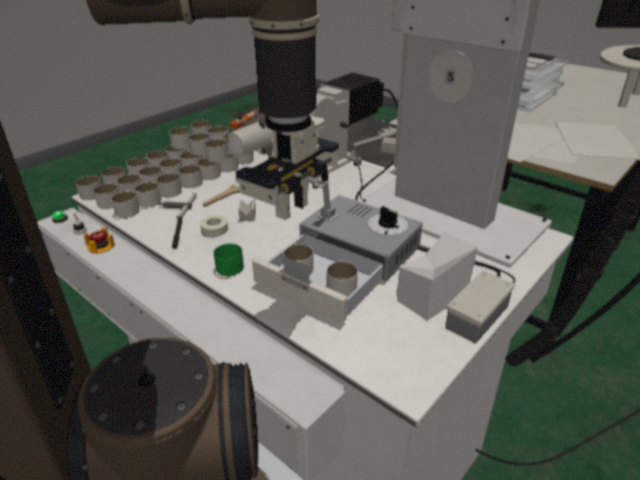

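View pics/c11.png

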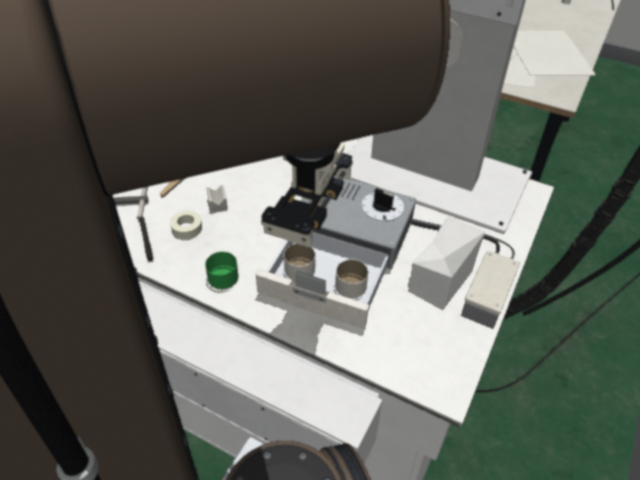

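Both cups stand upright in the drawer, side view (298,262) and (342,278). No other loose steel cup shows near the dryer. Gripping the pull again.

{"op": "drive_tool", "data": {
  "deltas": [
    [0,0,-2.5,0,0,0],
    [0,0,-5,0,0,0],
    [0,0,-8,0,0,0],
    [0,0,-10.5,0,0,0],
    [0,0,-12.5,0,0,0],
    [0,0,-13.4,0,0,0],
    [0,0,-13.4,0,0,0],
    [0,0,-13.4,0,0,0]
  ]
}}

```text
time_s: 24.42
tcp_pos: [0.4171, 0.1974, 0.0808]
eef_rot: [-90.0, 0.0, 96.0]
contact_force: [0.7, 0.7, 0.5]
gripper_width: 0.0351
```

{"op": "drive_tool", "data": {
  "claw": 0,
  "deltas": [
    [0,0,0,0,0,0],
    [0,0,0,0,0,0],
    [0,0,0,0,0,0],
    [0,0,0,0,0,0],
    [0,0,0,0,0,0],
    [0,0,0,0,0,0],
    [0,0,0,0,0,0],
    [0,0,0,0,0,0]
  ]
}}

```text
time_s: 25.08
tcp_pos: [0.4172, 0.1974, 0.0811]
eef_rot: [-90.1, -0.0, 95.9]
contact_force: [-1.8, -0.2, 6.4]
gripper_width: 0.0076
```

{"op": "drive_tool", "data": {
  "deltas": [
    [0.5,0.05,0,0,0,0],
    [1.2,0.12,0,0,0,0],
    [2,0.2,0,0,0,0],
    [3,0.3,0,0,0,0],
    [4,0.4,0,0,0,0],
    [5,0.51,0,0,0,0],
    [6,0.61,0,0,0,0],
    [7,0.72,0,0,0,0]
  ]
}}

```text
time_s: 25.75
tcp_pos: [0.4876, 0.205, 0.0811]
eef_rot: [-90.1, -0.0, 95.9]
contact_force: [-3.0, 2.0, 6.9]
gripper_width: 0.0076
```

{"op": "drive_tool", "data": {
  "deltas": [
    [1,0.1,0,0,0,0],
    [2,0.2,0,0,0,0],
    [3,0.3,0,0,0,0],
    [4,0.4,0,0,0,0],
    [5,0.51,0,0,0,0],
    [5.8,0.59,0,0,0,0],
    [6.4,0.66,0,0,0,0],
    [6.9,0.71,0,0,0,0]
  ]
}}

```text
time_s: 26.42
tcp_pos: [0.5568, 0.2124, 0.0811]
eef_rot: [-90.1, -0.1, 95.9]
contact_force: [-2.5, 2.6, 6.0]
gripper_width: 0.0078
```

Drawer near home. The last stretch goes slowly until the force rises.

{"op": "drive_tool", "data": {
  "deltas": [
    [0.3,0.03,0,0,0,0],
    [0.6,0.06,0,0,0,0],
    [0.9,0.09,0,0,0,0],
    [1.1,0.11,0,0,0,0],
    [1.3,0.13,0,0,0,0],
    [1.5,0.15,0,0,0,0],
    [1.7,0.17,0,0,0,0],
    [1.7,0.17,0,0,0,0]
  ]
}}

```text
time_s: 27.08
tcp_pos: [0.5709, 0.2138, 0.0811]
eef_rot: [-89.8, -0.0, 95.9]
contact_force: [-13.5, 5.4, 13.0]
gripper_width: 0.0078
```

Drawer travel is 0.155 m and the force rose at the stop, so it is home. Releasing, rising, and turning for the lever.

{"op": "drive_tool", "data": {
  "claw": 0.4,
  "deltas": [
    [0,0,0,0,0,0],
    [0,0,0,0,0,0],
    [0,0,0,0,0,0],
    [0,0,2,0,0,0],
    [0,0,6,0,0,0],
    [0,0,10,0,0,0],
    [0,0,14,0,0,0],
    [0,0,18,0,0,0]
  ]
}}

```text
time_s: 27.75
tcp_pos: [0.5726, 0.2126, 0.2621]
eef_rot: [-90.0, 0.0, 95.9]
contact_force: [2.0, 0.6, -0.4]
gripper_width: 0.0349
```

{"op": "drive_tool", "data": {
  "claw": 0,
  "deltas": [
    [0,0,2,0,0,0.12],
    [0,0,4,0,0,0.24],
    [0,0,5,0,0,0.36],
    [0,0,5,0,0,0.48],
    [0,0,5,0,0,0.6],
    [0,0,5,0,0,0.72],
    [0,0,5,0,0,0.84],
    [0,0,5,0,0,0.96]
  ]
}}

```text
time_s: 28.42
tcp_pos: [0.5729, 0.2129, 0.3101]
eef_rot: [-90.0, -0.0, 151.2]
contact_force: [0.3, -0.1, 0.6]
gripper_width: 0.0006
```

{"op": "drive_tool", "data": {
  "deltas": [
    [0,0,0,0,0,0.12],
    [0,0,0,0,0,0.24],
    [0,0,0,0,0,0.36],
    [0,0,0,0,0,0.48],
    [0,0,0,0,0,0.6],
    [0,0,0,0,0,0.61],
    [0,0,0,0,0,0.61],
    [0,0,0,0,0,0.61]
  ]
}}

```text
time_s: 29.08
tcp_pos: [0.5728, 0.213, 0.3102]
eef_rot: [-90.0, -0.0, -174.4]
contact_force: [-0.2, -0.4, -0.6]
gripper_width: 0.0008
```

Run:
```python
from h import *
s=r.get_state();print(s['tcp_pos'],s['eef_rot'],s['joints']); snap('wrist','w12')
for n in ['clamp_tip','clamp_hinge','drawer_pull','timer_axis','timer_pointer','index_mark']:
    for l in imaging.landmark_of('wrist',n): print(n,l)
snap('scene','c12');snap('side','s12')
for c in ['scene','side']:
  for n in ['clamp_tip','clamp_hinge']:
    for l in imaging.landmark_of(c,n): print(c,n,l)
```

```text
[0.57283957 0.21300447 0.31023937] [-8.99861956e+01 -1.41201686e-02 -1.74373326e+02] [ 3.86898234e+01  1.22243650e+01 -4.16097632e-02  3.95562940e-03
 -7.77533902e+01  5.69360123e+01]
clamp_tip {'position': [57.2, 239.3], 'score': 0.75}
clamp_tip {'position': [211.7, 173.2], 'score': 0.73}
clamp_hinge {'position': [243.8, 148.6], 'score': 0.83}
drawer_pull {'position': [317.3, 216.1], 'score': 0.97}
timer_axis {'position': [375.0, 99.0], 'score': 0.7}
timer_pointer {'position': [404.3, 107.2], 'score': 0.78}
index_mark {'position': [381.5, 135.8], 'score': 0.74}
scene clamp_tip {'position': [317.0, 155.6], 'score': 0.7}
scene clamp_hinge {'position': [314.8, 194.5], 'score': 0.91}
scene clamp_hinge {'position': [312.6, 156.4], 'score': 0.3}
scene clamp_hinge {'position': [340.0, 224.2], 'score': 0.27}
side clamp_tip {'position': [325.8, 163.0], 'score': 0.87}
side clamp_hinge {'position': [330.3, 209.2], 'score': 0.57}
side clamp_hinge {'position': [389.7, 213.9], 'score': 0.17}
```

View pics/w12.png

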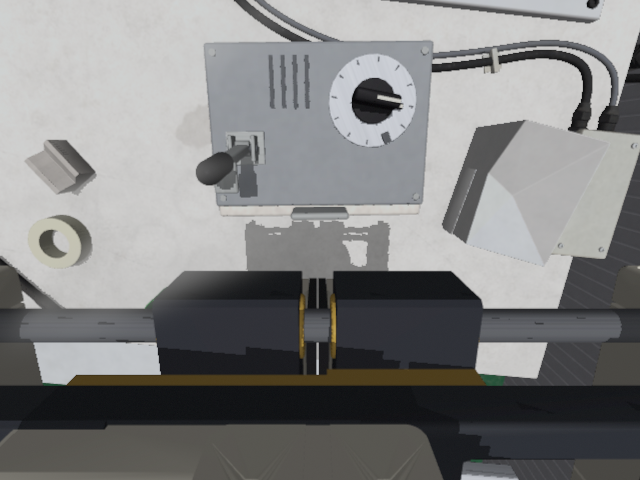

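View pics/s12.png

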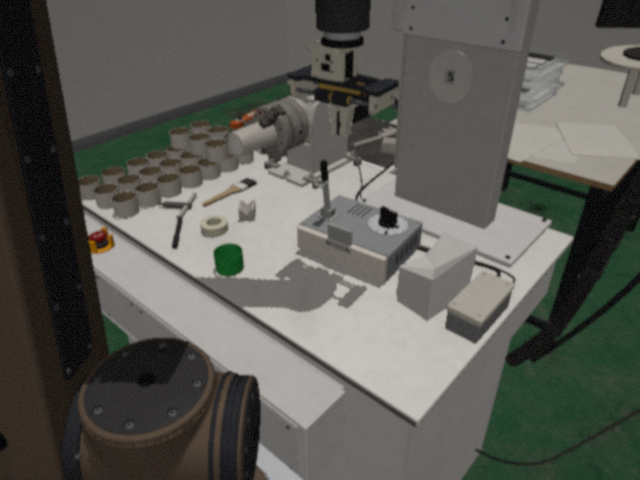

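Run:
```python
from h import *
s=r.get_state()
print('hinge',onz('wrist',(244,149),.085),onz('wrist',(246,148),.094))
R=[ray('wrist',(210,170),s),ray('scene',(316,155.2)),ray('side',(325.8,163))]
print(tri(R)); print(tri(R[:1]+R[2:]))
for p in [(243.8,148.6)]: print(tri([ray('wrist',p,s),ray('scene',(316.5,195)),ray('side',(328,209))]))
for n,p,z in [('axis top',(372,98),.111),('disc',(373.5,100),.072),('ptr',(403,101),.111),('mark',(386,139),.074),('pull',(319,215),.104)]: print(n,onz('wrist',p,z))
```

```text
hinge [0.63053512 0.294773   0.085     ] [0.63202283 0.29108715 0.094     ]
(array([0.61869753, 0.29195036, 0.20828895]), [np.float64(0.0021828390075594533), np.float64(0.0016044851164930046), np.float64(0.001364126551002545)])
(array([0.61892785, 0.2924623 , 0.20913291]), [np.float64(0.0015905088236050013), np.float64(0.0015905088236051496)])
(array([0.63131774, 0.29460531, 0.08916893]), [np.float64(0.0004894909392688676), np.float64(0.0017128680406548785), np.float64(0.001377430536324496)])
axis top [0.68917057 0.17438511 0.111     ]
disc [0.69236525 0.16755248 0.072     ]
ptr [0.68952192 0.14547728 0.111     ]
mark [0.65550256 0.14933248 0.074     ]
pull [0.57360707 0.21156502 0.104     ]
```

{"op": "drive_tool", "data": {
  "deltas": [
    [2,1.5,0,0,0,0],
    [4,3,0,0,0,0],
    [6,5,0,0,0,0],
    [8,7,0,0,0,0],
    [10.4,8.6,0,0,0,0],
    [10.4,8.6,0,0,0,0],
    [10.4,8.6,-3,0,0,0],
    [10.4,8.6,-6,0,0,0]
  ]
}}

```text
time_s: 30.4
tcp_pos: [0.6781, 0.3, 0.2509]
eef_rot: [-90.1, 0.2, -174.1]
contact_force: [0.4, -1.0, -0.8]
gripper_width: 0.0
```

{"op": "drive_tool", "data": {
  "deltas": [
    [0,0,-2,0,0,0],
    [0,0,-4,0,0,0],
    [0,0,-6,0,0,0],
    [0,0,-6.5,0,0,0],
    [0,0,-6.5,0,0,0],
    [0,0,-6.5,0,0,0],
    [0,0,-6.5,0,0,0],
    [0,0,-6.5,0,0,0]
  ]
}}

```text
time_s: 31.07
tcp_pos: [0.6775, 0.2996, 0.1873]
eef_rot: [-90.1, 0.1, -174.1]
contact_force: [-0.4, -0.1, -0.5]
gripper_width: 0.0006
```

Run:
```python
from h import *
s=r.get_state();print(s['tcp_pos'],s['eef_rot']); snap('side','s13'); snap('wrist','w13')
im=cv2.imread('pics/s13.png');cv2.imwrite('pics/s13k.png',cv2.resize(im[60:260,250:450],None,fx=3,fy=3,interpolation=2))
h=np.array([.632,.2945]);ex=np.array([.9947,.1028])
for a in [1.47,1.3,1.1,.9,.7,.5,.3,.15,0]:
    u=-.1*np.cos(a)+.009*np.sin(a)+.0095; z=.085+.1*np.sin(a)+.009*np.cos(a)
    print(a,np.round(100*(np.r_[h+u*ex,z]-np.r_[.677,.299,.185]),1))
```

```text
[0.67750258 0.29956632 0.18729559] [-9.00671770e+01  1.35996239e-01 -1.74137969e+02]
1.47 [-3.7 -0.4  0. ]
1.3 [-5.4 -0.5 -0.1]
1.1 [-7.3 -0.7 -0.7]
0.9 [-9.  -0.9 -1.6]
0.7 [-10.6  -1.1  -2.9]
0.5 [-11.9  -1.2  -4.4]
0.3 [-12.8  -1.3  -6.2]
0.15 [-13.3  -1.4  -7.6]
0 [-13.5  -1.4  -9.1]
```

View pics/s13k.png

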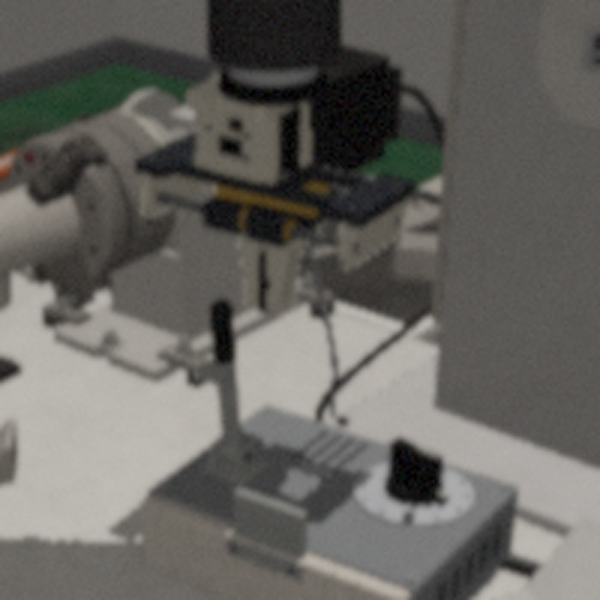

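View pics/w13.png

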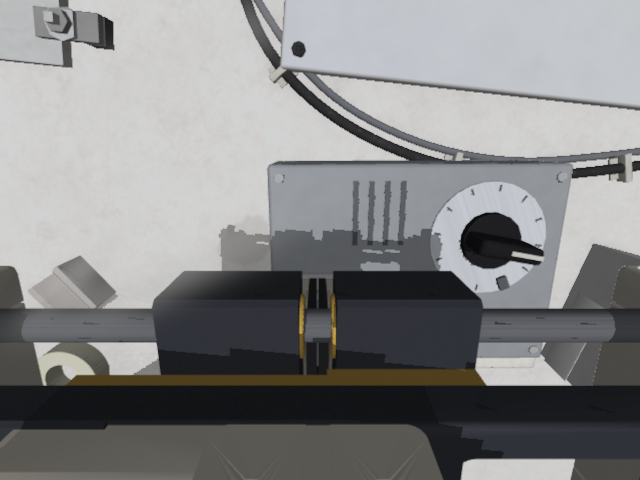

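{"op": "drive_tool", "data": {
  "deltas": [
    [-1.5,-0.15,0,0,0,0],
    [-3,-0.3,0,0,0,0],
    [-4.2,-0.4,0,0,0,0],
    [-5.4,-0.5,-0.1,0,0,0],
    [-6.4,-0.6,-0.4,0,0,0],
    [-7.3,-0.7,-0.7,0,0,0],
    [-8.2,-0.8,-1.1,0,0,0],
    [-9,-0.9,-1.6,0,0,0]
  ]
}}

```text
time_s: 31.83
tcp_pos: [0.5867, 0.2905, 0.1703]
eef_rot: [-90.1, 0.1, -174.1]
contact_force: [0.4, 1.1, 0.9]
gripper_width: 0.0003
```

Run:
```python
from h import *
s=r.get_state();print(s['tcp_pos'],s['eef_rot']); snap('side','s14')
im=cv2.imread('pics/s14.png');cv2.imwrite('pics/s14k.png',cv2.resize(im[60:260,250:450],None,fx=3,fy=3,interpolation=2))
```

```text
[0.58667518 0.29045879 0.170304  ] [-9.00606536e+01  9.93611138e-02 -1.74133619e+02]
```

View pics/s14k.png

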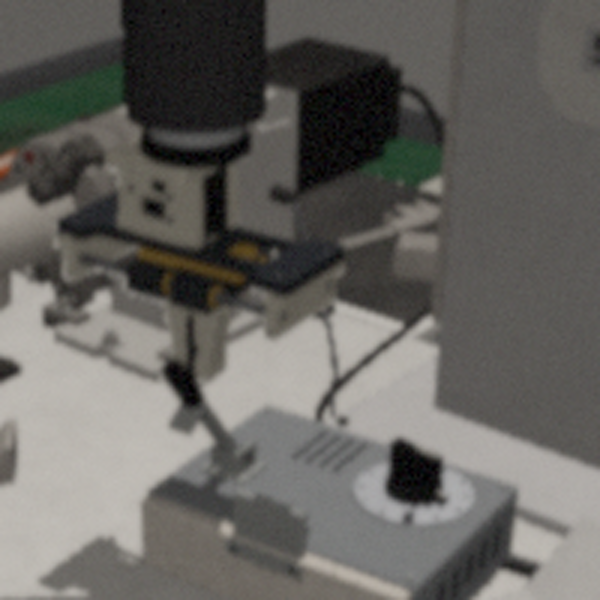

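Works: the lever is about halfway over. I'll follow the arc down.

{"op": "drive_tool", "data": {
  "deltas": [
    [-0.8,-0.1,-0.6,0,0,0],
    [-1.6,-0.2,-1.3,0,0,0],
    [-2.3,-0.2,-2,0,0,0],
    [-2.9,-0.3,-2.8,0,0,0],
    [-3.3,-0.3,-3.6,0,0,0],
    [-3.8,-0.4,-4.6,0,0,0],
    [-4.1,-0.4,-5.3,0,0,0],
    [-4.3,-0.4,-6,0,0,0]
  ]
}}

```text
time_s: 32.55
tcp_pos: [0.5432, 0.2859, 0.1084]
eef_rot: [-90.0, -0.0, -174.1]
contact_force: [-0.0, -0.3, 0.6]
gripper_width: 0.0005
```

{"op": "drive_tool", "data": {
  "deltas": [
    [-0.1,0,-0.3,0,0,0],
    [-0.1,0,-0.6,0,0,0],
    [-0.2,0,-0.9,0,0,0],
    [-0.2,0,-1.1,0,0,0],
    [-0.2,0,-1.3,0,0,0],
    [-0.2,0,-1.5,0,0,0],
    [-0.2,0,-1.5,0,0,0],
    [-0.2,0,-1.5,0,0,0]
  ]
}}

```text
time_s: 33.22
tcp_pos: [0.5419, 0.2862, 0.0945]
eef_rot: [-90.0, 0.0, -174.1]
contact_force: [0.0, 0.3, -0.6]
gripper_width: 0.0006
```

Run:
```python
from h import *
s=r.get_state();print(s['tcp_pos'],s['eef_rot'],s['contact_force']); snap('side','s15')
im=cv2.imread('pics/s15.png');cv2.imwrite('pics/s15k.png',cv2.resize(im[100:300,250:450],None,fx=3,fy=3,interpolation=2))
```

```text
[0.5418958  0.28619933 0.09446253] [-9.00060756e+01  7.17297431e-03 -1.74146448e+02] [ 0.01130559  0.26905483 -0.61211337]
```

View pics/s15k.png

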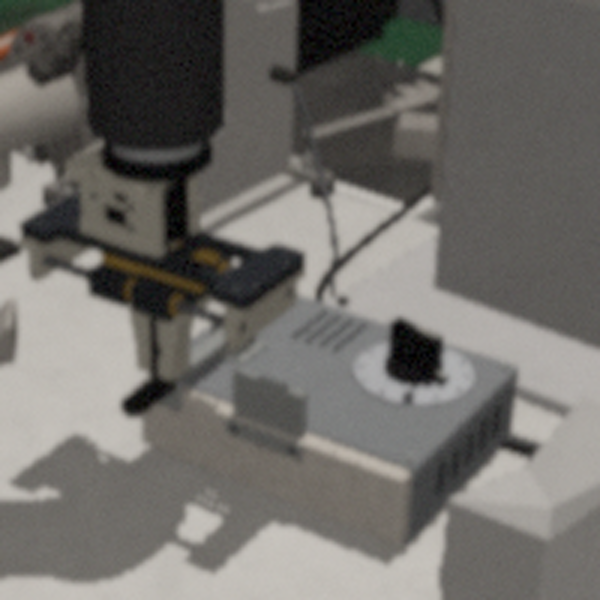

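{"op": "drive_tool", "data": {
  "deltas": [
    [0,0,-0.1,0,0,0],
    [0,0,-0.15,0,0,0],
    [0,0,-0.2,0,0,0],
    [0,0,-0.25,0,0,0],
    [0,0,-0.3,0,0,0],
    [0,0,-0.35,0,0,0],
    [0,0,-0.4,0,0,0],
    [0,0,-0.4,0,0,0]
  ]
}}

```text
time_s: 33.93
tcp_pos: [0.5422, 0.2863, 0.0935]
eef_rot: [-90.0, 0.1, -174.1]
contact_force: [-8.4, -2.1, 22.5]
gripper_width: 0.0002
```

The lever is at its stop, with force risen to 22 N at z where a≈0. Up, and over to the knob.

{"op": "drive_tool", "data": {
  "deltas": [
    [0,0,2,0,0,0],
    [0,0,5,0,0,0],
    [0,0,9,0,0,0],
    [1,-1,12,0,0,0],
    [3,-3,13,0,0,0],
    [5,-5,13,0,0,0],
    [7,-8,13,0,0,0],
    [9,-11,13,0,0,0]
  ]
}}

```text
time_s: 34.6
tcp_pos: [0.6325, 0.1756, 0.221]
eef_rot: [-90.0, 0.1, -174.1]
contact_force: [0.2, 0.0, 0.0]
gripper_width: 0.0002
```

{"op": "drive_tool", "data": {
  "claw": 0.45,
  "deltas": [
    [0.5,-0.6,0,0,0,0],
    [1,-1.2,0,0,0,0],
    [1,-1.2,0,0,0,0],
    [1,-1.2,0,0,0,0],
    [1,-1.2,0,0,0,0],
    [1,-1.2,0,0,0,0],
    [1,-1.2,0,0,0,0],
    [1,-1.2,0,0,0,0]
  ]
}}

```text
time_s: 35.27
tcp_pos: [0.6415, 0.1649, 0.2206]
eef_rot: [-90.0, 0.0, -174.1]
contact_force: [0.7, 0.5, 0.2]
gripper_width: 0.0391
```

Run:
```python
from h import *
s=r.get_state();print(s['tcp_pos'],s['eef_rot']); im=snap('wrist','w16');snap('side','s16')
for n in ['clamp_tip','drawer_pull','timer_axis','timer_pointer','index_mark']:
    for l in imaging.landmark_of('wrist',n): print(n,l)
k=cv2.imread('pics/w16.png');cv2.imwrite('pics/w16k.png',cv2.resize(k[100:260,240:400],None,fx=3.7,fy=3.7,interpolation=2))
k=cv2.imread('pics/s16.png');cv2.imwrite('pics/s16k.png',cv2.resize(k[130:330,200:450],None,fx=3,fy=3,interpolation=2))
```

```text
[0.64146224 0.16492408 0.22060576] [-9.00072241e+01  1.01542375e-02 -1.74079623e+02]
timer_axis {'position': [317.8, 174.3], 'score': 0.87}
timer_pointer {'position': [363.1, 177.8], 'score': 0.9}
index_mark {'position': [333.1, 210.1], 'score': 0.6}
index_mark {'position': [254.6, 200.6], 'score': 0.41}
```

View pics/w16.png

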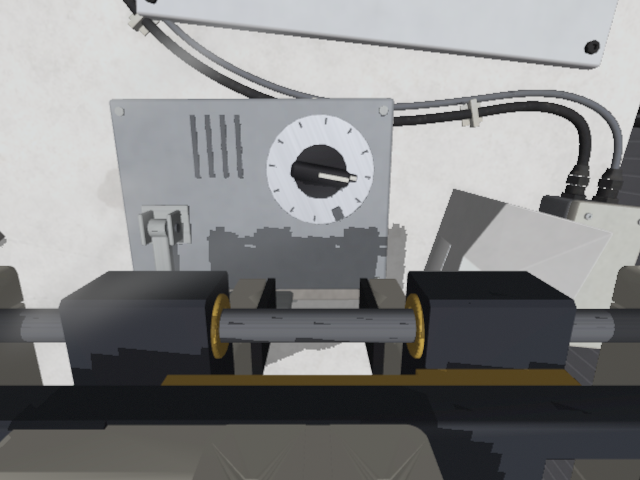

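View pics/w16k.png

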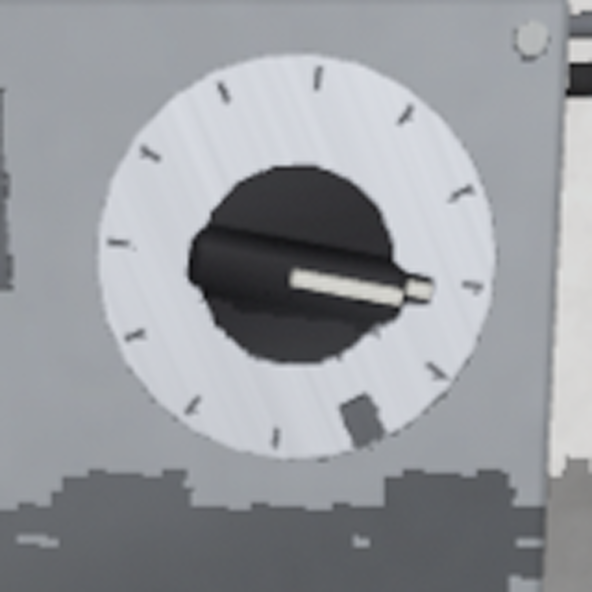

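View pics/s16k.png

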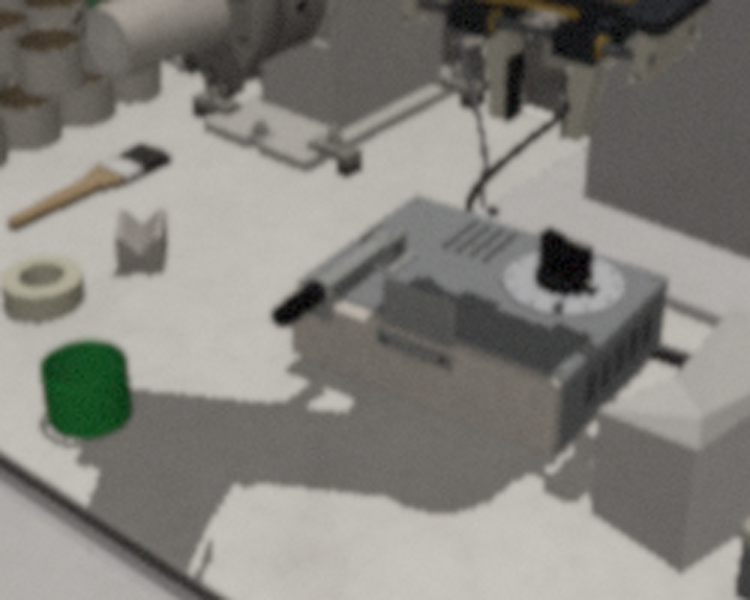

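```bash
cat >> h.py <<'E'
EX=np.array([.9947,.1028]);EY=np.array([-.1028,.9947])
def kang(v): return np.arctan2(-(v[:2]@EX),-(v[:2]@EY))
E
python3 - <<'E'
from h import *
im=cv2.imread('pics/w16.png'); s=r.get_state()
f=lambda x,y:(240+x/3.7,100+y/3.7)
g=lambda x,y,z:onz('wrist',f(x,y),z,s)
d=[g(99,255,.072),g(495,258,.072),g(299,54,.072),g(300,460,.072)]
C=(d[0]+d[1])/2; C2=(d[2]+d[3])/2; print('disc',C,C2)
C=np.r_[C[:2]/2+C2[:2]/2,.072]
m=g(362,420,.075);print('mark',m,kang(m-C), kang(g(357,401,.075)-C))
a,b=g(292,278,.111),g(402,296,.111);print('line',a,b,kang(b-a),kang(b-C))
t=g(433,290,.09);print('tip',kang(t-C), np.linalg.norm((t-C)[:2]))
# mark sides angle check by thresholding
E
```

```text
disc [0.69227475 0.16694966 0.072     ] [0.69048623 0.16620191 0.072     ]
mark [0.65725735 0.14828755 0.075     ] 1.1817875797061421 1.1654757296414306
line [0.69064664 0.16809052 0.111     ] [0.68937433 0.1460892  0.111     ] 0.1607467226781391 0.20059676339297722
tip 0.16920708480165378 0.028959028349982388
```

Pointer at about 0.17 rad, mark at about 1.18 rad, axis at ≈(0.691,0.167). Aligning the jaws across the bar.

{"op": "drive_tool", "data": {
  "deltas": [
    [0.6,0,0,0,0,-0.12],
    [1.2,0,0,0,0,-0.24],
    [1.8,0,0,0,0,-0.36],
    [2.4,0.1,0,0,0,-0.48],
    [3,0.1,0,0,0,-0.6],
    [3.6,0.2,0,0,0,-0.72],
    [4.2,0.2,0,0,0,-0.84],
    [4.9,0.2,0,0,0,-0.96]
  ]
}}

```text
time_s: 36.28
tcp_pos: [0.691, 0.1661, 0.2204]
eef_rot: [-90.0, -0.0, 130.5]
contact_force: [0.3, -0.5, 0.2]
gripper_width: 0.0395
```

{"op": "drive_tool", "data": {
  "deltas": [
    [0,0,0,0,0,-0.12],
    [0,0,-1,0,0,-0.24],
    [0,0,-2,0,0,-0.36],
    [0,0,-3,0,0,-0.48],
    [0,0,-4,0,0,-0.6],
    [0,0,-4,0,0,-0.72],
    [0,0,-4,0,0,-0.78],
    [0,0,-4,0,0,-0.78]
  ]
}}

```text
time_s: 36.95
tcp_pos: [0.6907, 0.166, 0.1801]
eef_rot: [-90.0, 0.0, 86.0]
contact_force: [0.7, 0.4, -0.1]
gripper_width: 0.0393
```

Run:
```python
from h import *
s=r.get_state();print(s['tcp_pos'],s['eef_rot'],s['joints']); snap('wrist','w17')
k=cv2.imread('pics/w17.png');cv2.imwrite('pics/w17k.png',cv2.resize(k[150:350,220:420],None,fx=3,fy=3,interpolation=2))
```

```text
[0.69073937 0.16600729 0.18005862] [-8.99706949e+01  2.03518610e-02  8.59961818e+01] [ 2.91777277e+01  2.54659588e+01  2.10162530e+00  1.08337598e-03
 -6.66713316e+01 -3.31819805e+01]
```

View pics/w17k.png

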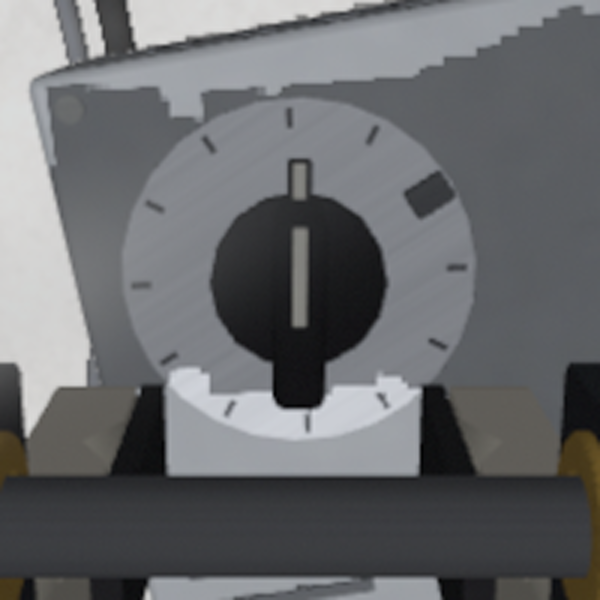

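Run:
```python
from h import *
s=r.get_state()
f=lambda x,y,z:onz('wrist',(220+x/3,150+y/3),z,s)
A=f(300,327,.111);D=(f(122,270,.072)+f(475,268,.072))/2;D2=(f(300,97,.072)+f(302,440,.072))/2
print(A,D,D2)
C=np.r_[D[0],D2[1],0]
print('mark',kang(f(430,194,.075)-C),'ptr',kang(f(300,227,.111)-A),kang(f(300,162,.085)-C))
```

```text
[0.69058168 0.17013303 0.111     ] [0.69046549 0.16729692 0.072     ] [0.68992895 0.16912001 0.072     ]
mark 1.1461834733385792 ptr 0.16649671035715732 0.1717118861268816
```

{"op": "drive_tool", "data": {
  "deltas": [
    [0,0.2,-2,0,0,0],
    [0,0.2,-4,0,0,0],
    [0,0.2,-6,0,0,0],
    [0,0.2,-8,0,0,0],
    [0,0.2,-9.1,0,0,0],
    [0,0.2,-9.1,0,0,0],
    [0,0.2,-9.1,0,0,0],
    [0,0.2,-9.1,0,0,0]
  ]
}}

```text
time_s: 37.67
tcp_pos: [0.6917, 0.1685, 0.0909]
eef_rot: [-90.1, -0.0, 86.2]
contact_force: [0.1, 0.5, -0.0]
gripper_width: 0.0394
```

{"op": "drive_tool", "data": {
  "claw": 0,
  "squeeze": 20,
  "deltas": [
    [0,0,0,0,0,0],
    [0,0,0,0,0,0],
    [0,0,0,0,0,0],
    [0,0,0,0,0,0],
    [0,0,0,0,0,0],
    [0,0,0,0,0,0],
    [0,0,0,0,0,0],
    [0,0,0,0,0,0]
  ]
}}

```text
time_s: 38.33
tcp_pos: [0.6896, 0.1682, 0.0899]
eef_rot: [-89.9, 0.0, 86.2]
contact_force: [-5.5, 0.7, 5.1]
gripper_width: 0.0118
```

{"op": "drive_tool", "data": {
  "deltas": [
    [0,0,0,0,0,-0.1],
    [0,0,0,0,0,-0.2],
    [0,0,0,0,0,-0.3],
    [0,0,0,0,0,-0.4],
    [0,0,0,0,0,-0.5],
    [0,0,0,0,0,-0.6],
    [0,0,0,0,0,-0.7],
    [0,0,0,0,0,-0.75]
  ]
}}

```text
time_s: 39.0
tcp_pos: [0.6898, 0.1681, 0.0899]
eef_rot: [-90.0, 0.1, 42.9]
contact_force: [-4.7, 0.5, 3.8]
gripper_width: 0.0117
```

{"op": "drive_tool", "data": {
  "deltas": [
    [0,0,0,0,0,-0.06],
    [0,0,0,0,0,-0.12],
    [0,0,0,0,0,-0.18],
    [0,0,0,0,0,-0.24],
    [0,0,0,0,0,-0.24],
    [0,0,0,0,0,-0.24],
    [0,0,0,0,0,-0.24],
    [0,0,0,0,0,-0.24]
  ]
}}

```text
time_s: 39.67
tcp_pos: [0.6898, 0.1681, 0.0898]
eef_rot: [-90.0, 0.1, 29.5]
contact_force: [-5.9, 0.6, 5.9]
gripper_width: 0.0121
```

Run:
```python
from h import *
s=r.get_state();print(s['tcp_pos'],s['eef_rot'],s['joints'],s['contact_force']); snap('wrist','w18')
k=cv2.imread('pics/w18.png');cv2.imwrite('pics/w18k.png',cv2.resize(k[100:300,220:420],None,fx=3,fy=3,interpolation=2))
```

```text
[0.68980145 0.1680895  0.08984564] [-8.99718128e+01  8.27645862e-02  2.95131750e+01] [ 2.93523313e+01  2.95366647e+01 -3.72041031e+00 -3.33983365e-02
 -5.68257728e+01 -8.98208813e+01] [-5.92985554  0.55027892  5.90243846]
```

View pics/w18k.png

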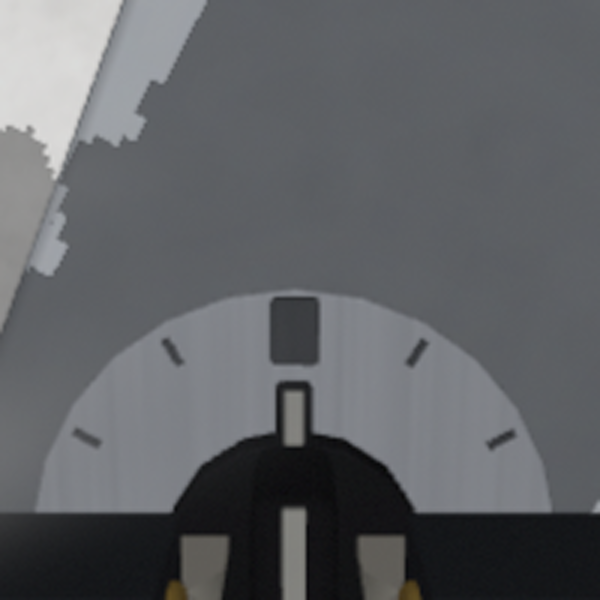

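The pointer (293) and mark (295) line up in the crop. Releasing and checking.

{"op": "drive_tool", "data": {
  "claw": 0.45,
  "deltas": [
    [0,0,0,0,0,0],
    [0,0,0,0,0,0],
    [0,0,0,0,0,0],
    [0,0,0,0,0,0],
    [0,0,2,0,0,0],
    [0,0,5,0,0,0],
    [0,0,8,0,0,0],
    [0,0,11,0,0,0]
  ]
}}

```text
time_s: 40.38
tcp_pos: [0.6907, 0.168, 0.2004]
eef_rot: [-90.0, 0.0, 29.4]
contact_force: [1.3, 0.9, 0.1]
gripper_width: 0.0393
```

{"op": "drive_tool", "data": {
  "deltas": [
    [-1,0.3,1,0,0,0],
    [-2,0.7,2,0,0,0],
    [-3,1,3,0,0,0],
    [-4,1.3,4,0,0,0],
    [-5,1.6,5,0,0,0],
    [-6,2,6,0,0,0],
    [-6,2,6,0,0,0],
    [-6,2,6,0,0,0]
  ]
}}

```text
time_s: 41.05
tcp_pos: [0.6304, 0.1888, 0.2605]
eef_rot: [-90.0, -0.1, 29.5]
contact_force: [-0.2, -0.5, -0.1]
gripper_width: 0.0397
```

Run:
```python
from h import *
s=r.get_state();print(s['tcp_pos'],s['eef_rot']); snap('wrist','w19'); snap('side','s19'); snap('scene','c19')
for n in ['timer_axis','timer_pointer','index_mark']:
    for l in imaging.landmark_of('wrist',n): print(n,l)
k=cv2.imread('pics/s19.png');cv2.imwrite('pics/s19k.png',cv2.resize(k[130:330,200:450],None,fx=3,fy=3,interpolation=2))
```

```text
[0.63038552 0.18883056 0.26050069] [-89.99325343  -0.09314613  29.50228128]
timer_axis {'position': [266.6, 266.5], 'score': 0.93}
timer_pointer {'position': [267.5, 228.6], 'score': 0.89}
index_mark {'position': [265.6, 230.0], 'score': 0.9}
```

View pics/w19.png

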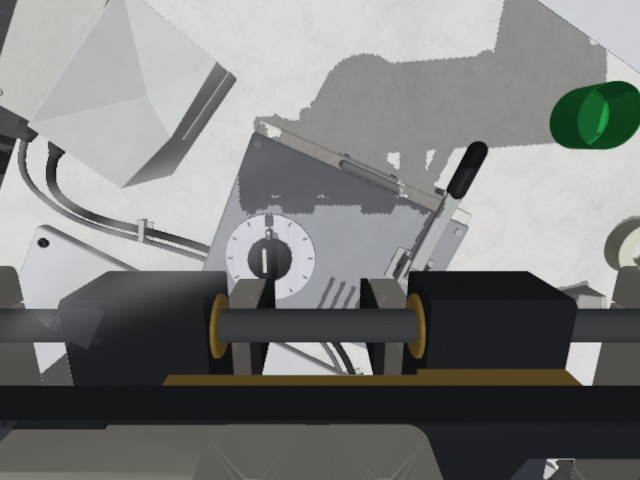

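View pics/s19k.png

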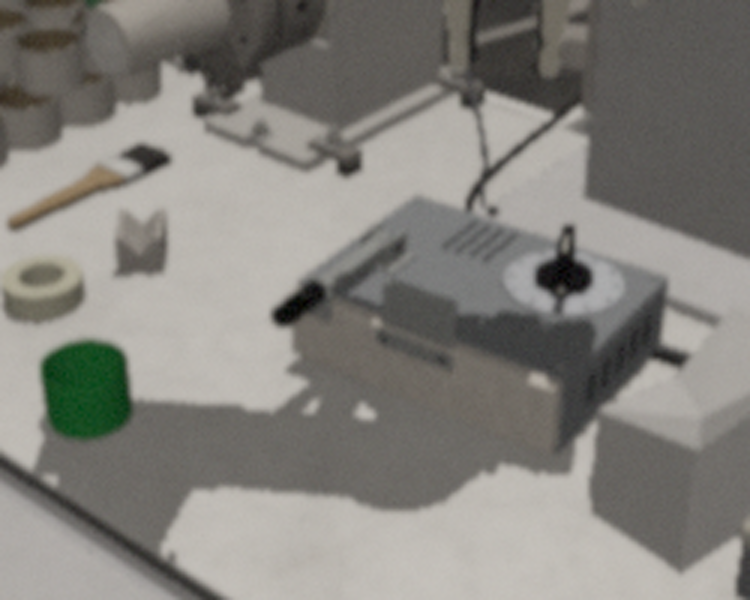

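View pics/c19.png

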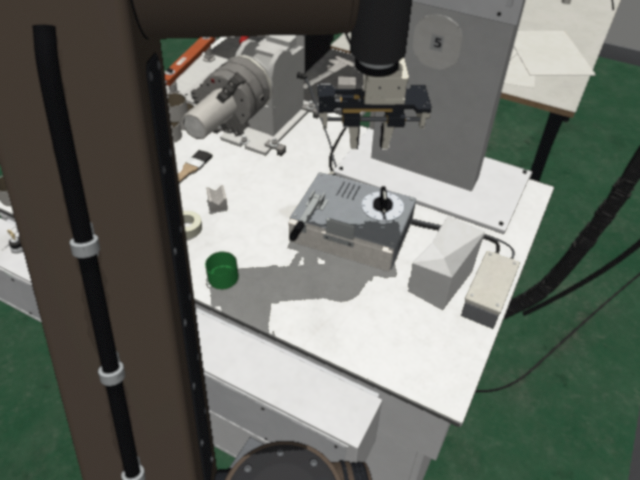

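```bash
python3 -c "
import cv2;k=cv2.imread('pics/w19.png');cv2.imwrite('pics/w19k.png',cv2.resize(k[110:310,220:500],None,fx=2.8,fy=2.8,interpolation=2))"
```

```text
(no output)
```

View pics/w19k.png

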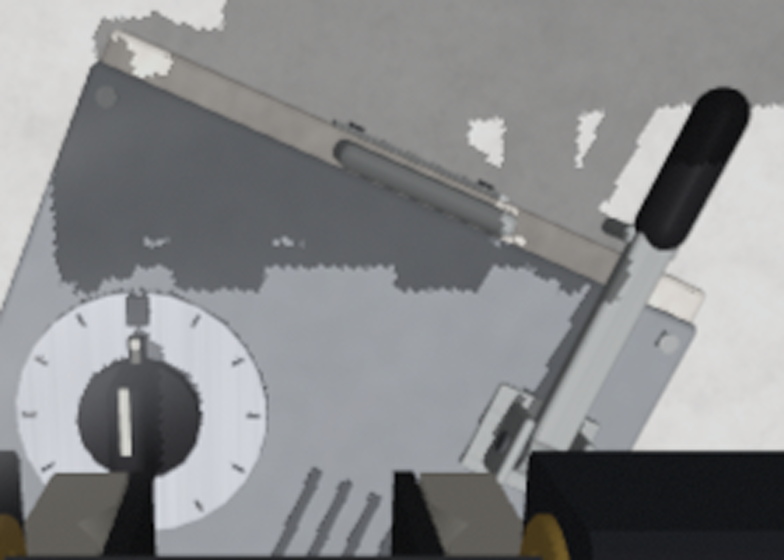

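The enlarged crop shows the drawer panel flush with the dryer front, the lever level over it, and the pointer on the mark. Handing in.

```bash
python3 -c "
from plant import r
print(r.close_job())"
```

```text
the job is handed in; nothing more can be done
None
```

The job is done and handed in at about 41 s, with no verdict reported. I pulled the drawer fully out and stood both loose steel cups in it. Then I pushed the drawer home, swung the clamp lever down and turned the timer knob to the index mark.

- **Cups:** I found only two loose steel cups. One had been knocked about 3 cm aside, so I measured it again before gripping it. Both stood upright in the last view before the drawer was closed; they are out of sight now. I left alone the green look-alike and the stock of cups at the far left.
- **Drawer:** it travelled about 155 mm to a clear stop, and the last crop shows no gap at the front.
- **Clamp lever:** it pressed against its stop at about 22 N and lies level over the drawer front.
- **Timer:** the pointer was within about half a degree of the mark just before I let go. In the last picture the networks put the pointer and mark about 2 pixels apart.
- **Bystanders:** the arm never touched the V-block or the tape roll, and both still stand beside the dryer.

The networks sometimes gave false hits (a pull found on a cup, a tip found on the worktop), so I checked each against the pictures. No check failed or disagreed at the end.

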